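# Fetch the jammed coverslip box from the low bay with a trigger reacher

### The job

The pale blue coverslip box has slid deep into one of the two low bays of the small desk stand and is jammed under a sprung keeper: with the reacher, squeeze the trigger until its jaws hold the box firmly but gently (more than 13 N breaks the glass inside) and draw it out until all of it lies flat on the open desk, at least 2 cm in front of the stand. Then let the trigger spring open and leave the reacher lying flat on the desk. Never touch the box with the gripper, do not ram the box or the stand, and leave the eraser and everything else where it is.

Things in the scene. Friction and masses are not known exactly. Their poses are not given: they have to be found in the camera images.
- reacher: Orange and black reacher, 225 x 62 x 34 mm, 0.36 kg, lying flat; used lying flat, underside on or a few mm over the desk. Origin on its underside, below the middle of the grip and near its centre of mass; x points forward to the jaws, z up. Head with the jaws: x = 105 to 123 mm, y = -31 to 31 mm, 18 mm high; jaws are 2 to 13 mm over the underside
- reacher_grip (a point): middle of the grip, 18 mm above the reacher's origin. Fixed orange plate: outer face at the reacher's y = +29 mm; red trigger plate: outer face at y = -29 mm when released; both span x = -22 to 22, z = 4 to 34 mm. A gripper pointing down takes both plates and squeezes the trigger by closing further; the tool then shifts to its -y by half the travel. Do not press it on the desk
- trigger (a joint): trigger travel, m: 0 released, 0.018 fully squeezed. Return spring: 6 N at 0, plus 0.4 N per mm. The moving jaw flexes (about 2 N per mm at its pad): once the box is between both jaws, each further mm of trigger adds about 4 N on the box and 7 N on the trigger. So the squeeze on the box is a little over half of the force on the trigger beyond the return spring
- jaw: springy tip of the moving jaw, 40 mm long, x along it to its round pad (38 mm from its origin). The jaw swings level about a pivot in the head; its pad, at the reacher's x = 170 mm, is at y = -32 mm when released (jaws 52 mm apart) and closes about 2 mm per mm of trigger; it meets a 30 mm thing lying on the fixed jaw at about 11 mm of trigger
- reacher_throat (a point): front face of the head between the jaws, at the reacher's x = 123, y = 0, z = 8 mm; the fixed jaw runs from here to x = 180 mm with its flat inner face at y = +20 mm
- box_center (a point): centre (half-way up) of the pale blue coverslip box, 30 x 60 x 18 mm, about 0.1 kg, lying flat; its own y axis runs along the 60 mm length (roughly in and out of the bay, either way round), x along the 30 mm width, z up
- box: the same coverslip box: origin at the centre of its underside, axes as for its centre
- eraser_center (a point): centre of the pink eraser, 18 x 34 x 11 mm, in the other bay; stays there
- stand: low wooden stand, 145 mm deep (x), 260 mm wide (y), 56 mm high, fixed. Origin on the desk, mid-width, 85 mm behind its open front (front plane x = -85 mm); x points into the bays. Two bays, 42 mm high and 118 mm wide, centred at y = +63 and -63 mm, closed at the back (x = 52 mm); 8 mm walls. The box's near end lies 20 to 40 mm inside the front
- keeper_left (a joint): height, m, of the sprung keeper under the roof of the bay at +y above its lowest place, where its round foot is 14 mm over the desk (jaws pass below it); the foot, 22 mm wide, sits at the stand's x = -35 mm, on the bay's centre line. On the 18 mm box it reads 0.004 and presses with about 3 N, so that drawing the box takes some 4 to 6 N
- keeper_right (a joint): the same for the keeper of the bay at -y
- lens_case: black lens case, 52 x 52 x 30 mm, bystander
- stapler: black stapler, 135 x 32 x 40 mm, bystander
- calculator: dark calculator, 140 x 82 x 16 mm, bystander
Mind the look-alikes: they are no part of the job. There is more than one size of the reacher; the one meant has the size given above.

How it is judged:
By the outcome, as a careful person would: the job done as asked, in the order asked, and still so for the second after the job is handed in, with the robot touching nothing.
It also fails if it takes over 64 s, if anything falls off the work surface, if the arm or the gripper's body presses on something with over 40 N, if the wrist force passes 120 N, or if a joint passes its speed limit or range.

### The arm

A 6-joint arm with a two-finger parallel gripper is mounted at the origin on a cart in front of the work surface, level with it; the furniture and walls round the work are solid. World frame = base frame: x ahead of the robot, y to its left, z up, the work surface at z = 0. Lengths are in mm, angles in rad, forces in N, time in s.
With the tool pointing down it reaches from about 350 to 975 mm from the base axis. Payload 7.1 kg.
Tool frame: the origin (TCP) lies at the very end of the fingers, on their centre line; the grasp point (between the pads) lies 19 mm behind it; y points along the fingers, x is the direction in which the jaws open and shut, and the axes are right-handed (so a half turn about y gives the same grasp; the last joint's range is limited). The gripper opens to 88 mm and grips with 3 to 60 N. Pads are 20 mm wide; open, the fingers measure 115 mm over their backs; the gripper's body (75 mm by 178 mm) begins 61 mm behind the grasp point.
Start: joints at [-1.294, 0.423, 1.63, -0, 1.089, -0.019], TCP at [182.209, -597.833, 222.675] pointing down, gripper open.
Joint ranges: [-3, 3], [-0.9, 2.11], [0.09, 2.58], [-1.31, 4.45], [0.11, 2.69], [-2.54, 2.54]. Speed limits (rad/s): [2.39, 2.39, 3.01, 3.14, 3.14, 3.14].

### API

Orientations are given as a rotation vector (axis times angle).
In Python, from workcell import ctrl gives the robot as it stands. The module is installed in compiled form; this text tells all that it offers.
- The arm moves only by the tool jog_arm, never from a script. Its argument "steps" is a list of rows, each an object with "turn": the turn, a rotation vector about the world's x, y, z scaled (see below), a list of three; "dp": the shift along the world's x, y, z scaled (see below), a list of three; "claw": the opening, from 0 (shut) to 1 (fully open). In form: [{"turn": [wx, wy, wz], "dp": [x, y, z], "claw": claw}, ...]. A call has 1 to 12 rows; each row is the pose to reach, as a shift and turn from the pose measured when the call began, turning the shorter way round; what a row does not reach only later rows make up. The controller multiplies each number of a shift by 80 mm and each number of a turn by pi rad. A row lasts 1/12 s, in which the tool goes at most 41.7 mm and 7.16 degrees, less where a joint would pass 70% of its speed; a pose out of reach is approached as far as the arm can. A call with a number of a shift or a turn outside -1 to 1 is refused whole. A call with a gripper value outside its range is refused whole. The fingers move at their own pace and stop on an object; the grip force is fixed at half the most. Time passes only in rows, so rows that repeat a pose let the fingers close. It gives the time, the measured TCP pose, the force and the opening at its end, in the units of the state.
- ctrl.get_obs(): the state, without advancing time (a new reading comes with each control period).
- ctrl.get_image(name): name is "side" or "top"; returns a dict with "img" (384x512x3 uint8, red, green, blue), "range_z" (384x512 float32, mm along the optical axis (not along the pixel's ray), 0 where there is no reading), "fovy" (degrees; the focal length in pixels is half the picture's height over the tangent of half this angle, whatever the lens; pixels are square), "cx", "cy" (the principal point, pixels), "camera_from_world" (4x4, takes a point from world to camera coordinates). Camera axes: x right, y down, z forward; pixel columns grow to the right and rows downward; lengths in mm; the calibration is good to about 2 mm. A picture is of the moment at which its call begins.
- ctrl.close_job(): hands the job in, once; it reports no verdict.
The state is a dict: "t": time; "qpos": joint angles; "qvel": joint speeds; "joint_torque": joint torques, N m; "ee_pos": TCP position; "orientation": TCP orientation; "ft_force": force on the tool from outside, world axes, zero at the start; "moment": the same for the moment, N m; "width": finger opening in mm.
Only numpy, scipy, OpenCV 4.12 (cv2) and the standard library are available. Lean on these libraries where they do the work, as an engineer would, in place of code of your own. Each camera call takes 0.05 s, during which the arm holds its last target.

## Working session

There is one attempt and no reset: what is moved stays moved. The work goes in short steps, Python scripts to look and compute and a tool call to move; the robot and the scene stay as the last step left them, time stands still between calls to the robot, and variables do not carry over. Pictures are saved under pics/ and viewed, and the job is handed in when it is done.

Besides the shell and the picture viewer there is one more tool, called after "Emit:" as name(argument=value, ...) on one line, values as JSON. jog_arm: Moves the arm, as the interface text tells. Its arguments: {"type":"object","properties":{"steps":{"type":"array","items":{"type":"object","properties":{"turn":{"type":"array","items":{"type":"number"}},"dp":{"type":"array","items":{"type":"number"}},"claw":{"type":"number"}}}}},"required":["steps"]}

```bash
mkdir -p pics; ls; cat > h.py <<'E'
import numpy as np, cv2
from workcell import ctrl
def grab(n):
    d=ctrl.get_image(n); return d
def K(d):
    h,w=d['img'].shape[:2]; f=h/2/np.tan(np.radians(d['fovy'])/2); return f,d['cx'],d['cy']
def ray(d,u,v,z):
    f,cx,cy=K(d); M=np.array(d['camera_from_world']); R=M[:3,:3];t=M[:3,3]
    c=-R.T@t; r=R.T@np.array([(u-cx)/f,(v-cy)/f,1.]); s=(z-c[2])/r[2]; return c+s*r
def cloud(d):
    f,cx,cy=K(d); M=np.array(d['camera_from_world']); R=M[:3,:3];t=M[:3,3]
    Z=d['range_z']; v,u=np.mgrid[:Z.shape[0],:Z.shape[1]]
    P=np.stack([(u-cx)/f*Z,(v-cy)/f*Z,Z],-1); W=(P-t)@R; W[Z==0]=np.nan; return W
def proj(d,p):
    f,cx,cy=K(d); M=np.array(d['camera_from_world']); q=M[:3,:3]@np.array(p)+M[:3,3]; return q[0]/q[2]*f+cx,q[1]/q[2]*f+cy
def save(n,img): cv2.imwrite('pics/'+n,cv2.cvtColor(img,cv2.COLOR_RGB2BGR))
E
python3 - <<'E'
from h import *
import pickle
o=ctrl.get_obs(); print({k:np.round(v,3) for k,v in o.items()})
for n in('top','side'):
    d=grab(n); save(n+'0.png',d['img']); pickle.dump(d,open(n+'0.pkl','wb')); print(n,d['fovy'],d['cx'],d['cy'],np.round(d['camera_from_world'],3))
E
```

```text
pics
{'t': np.float64(0.0), 'qpos': array([-1.294,  0.424,  1.631,  0.   ,  1.089, -0.019]), 'qvel': array([ 0.002,  0.001, -0.   ,  0.001,  0.   ,  0.002]), 'joint_torque': array([-2.0000e-03, -5.4464e+01, -2.7366e+01,  6.4000e-02,  2.3000e-02,
       -0.0000e+00]), 'ee_pos': array([ 182.045, -597.329,  221.907]), 'orientation': array([-1.334,  0.989, -0.988]), 'ft_force': array([0.053, 0.113, 0.097]), 'moment': array([ 0.075, -0.002,  0.013]), 'width': np.float64(87.941)}
top 50.661779187233115 251.38647852959323 187.39293674992345 [[ 1.90000e-02 -1.00000e+00  2.50000e-02  1.85852e+02]
 [-9.86000e-01 -2.30000e-02 -1.68000e-01  6.14508e+02]
 [ 1.69000e-01 -2.10000e-02 -9.85000e-01  1.18359e+03]
 [ 0.00000e+00  0.00000e+00  0.00000e+00  1.00000e+00]]
side 50.673248420268585 252.48407803985077 188.71131692837434 [[-9.540000e-01 -2.990000e-01  1.300000e-02  6.422720e+02]
 [-1.160000e-01  3.320000e-01 -9.360000e-01  6.458000e+01]
 [ 2.750000e-01 -8.950000e-01 -3.510000e-01  1.451716e+03]
 [ 0.000000e+00  0.000000e+00  0.000000e+00  1.000000e+00]]
```

View pics/top0.png

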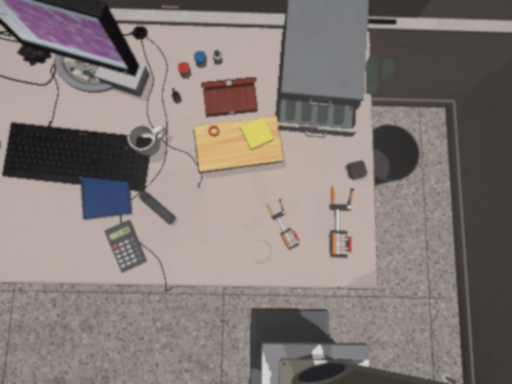

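View pics/side0.png

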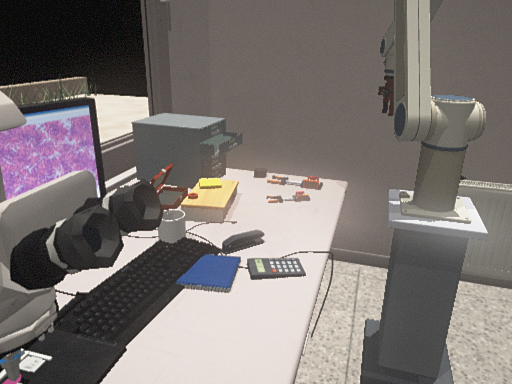

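```bash
python3 - <<'E'
from h import *
import pickle
d=pickle.load(open('top0.pkl','rb')); s=pickle.load(open('side0.pkl','rb'))
a=cv2.resize(d['img'][110:270,180:380],None,fx=4,fy=4,interpolation=cv2.INTER_CUBIC); save('tc.png',a[:600])
b=cv2.resize(s['img'][150:240,150:350],None,fx=4,fy=4,interpolation=cv2.INTER_CUBIC); save('sc.png',b)
W=cloud(d)
for u,v in [(195,125),(280,118),(283,163),(199,171),(240,200),(331,190),(351,190),(331,250),(350,250),(341,244),(337,220),(268,206),(289,238),(357,170)]:
    print((u,v),np.round(W[v,u],1))
M=np.array(s['camera_from_world']);print(-M[:3,:3].T@M[:3,3]); M=np.array(d['camera_from_world']);print(-M[:3,:3].T@M[:3,3])
E
```

```text
(195, 125) [820.6 384.9  -3.3]
(280, 118) [797.2 122.8 151.5]
(283, 163) [700.8  98.   -1.1]
(199, 171) [666.6 364.7   5.4]
(240, 200) [577.6 232.9   1.3]
(331, 190) [616.3 -55.1   0.8]
(351, 190) [ 615.3 -114.9   15.7]
(331, 250) [427.7 -49.7  13.3]
(350, 250) [ 428.3 -101.5   38.8]
(341, 244) [ 4.47e+02 -8.40e+01  3.00e-01]
(337, 220) [519.6 -68.2  19.5]
(268, 206) [559.8 145.    8. ]
(289, 238) [461.5  79.6  14.1]
(357, 170) [ 676.  -130.2   33.8]
[ 220.45233007 1469.59055348  562.02153019]
[ 402.52160586  225.31241874 1265.01285008]
```

View pics/tc.png

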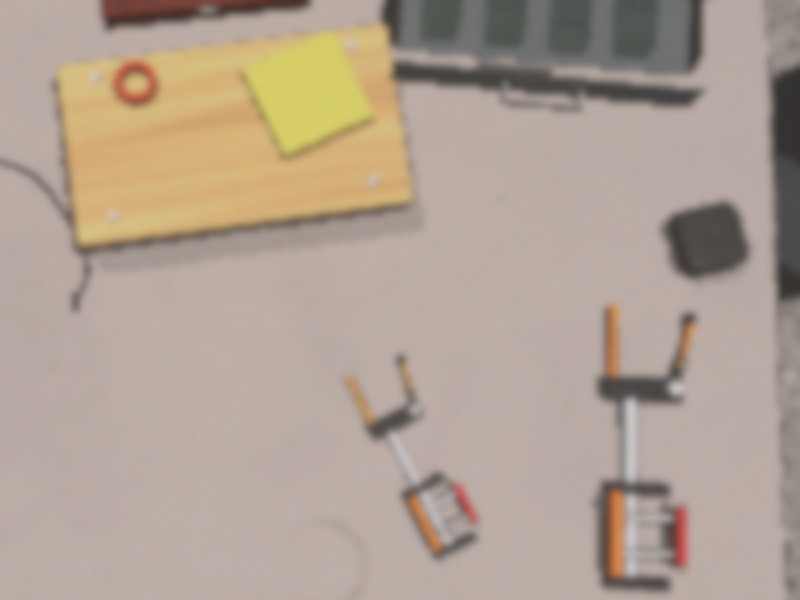

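View pics/sc.png

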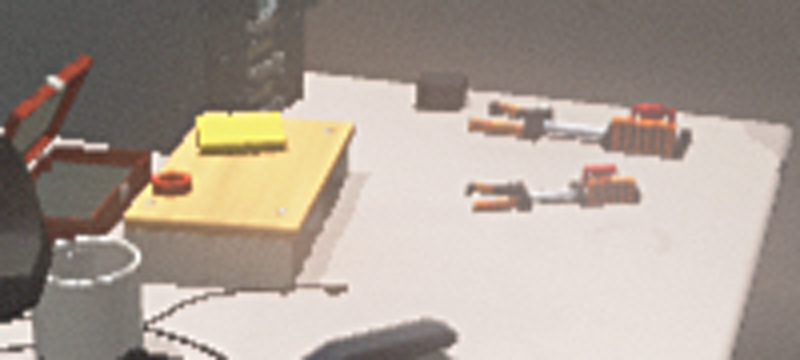

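```bash
python3 - <<'E'
from h import *
import pickle
d=pickle.load(open('top0.pkl','rb')); s=pickle.load(open('side0.pkl','rb'))
W=cloud(s)
for v in range(208,226,3):
    print(v,[tuple(np.round(W[v,u]).astype(int)) for u in range(184,240,6)])
b=cv2.resize(s['img'][170:230,170:250],None,fx=10,fy=10,interpolation=cv2.INTER_CUBIC); b=np.clip(b*1.3,0,255).astype(np.uint8);save('sc2.png',b)
b=cv2.resize(d['img'][150:185,185:295],None,fx=7,fy=7,interpolation=cv2.INTER_CUBIC);save('tc2.png',b)
Wt=cloud(d)
# stand top corners
hsv=cv2.cvtColor(d['img'],cv2.COLOR_RGB2HSV)
m=(np.abs(Wt[...,2]-56)<12)&(Wt[...,0]>620)&(Wt[...,0]<860)&(Wt[...,1]>80)&(Wt[...,1]<400)
m=cv2.morphologyEx(m.astype(np.uint8),cv2.MORPH_OPEN,np.ones((5,5)))
c=max(cv2.findContours(m,0,2)[0],key=cv2.contourArea)
r=cv2.minAreaRect(c);print(r,cv2.boxPoints(r))
P=np.array([ray(d,u,v,56) for u,v in cv2.boxPoints(r)]);print(np.round(P,1))
print(np.nanmedian(Wt[m>0],0))
E
```

```text
208 [(np.int64(787), np.int64(381), np.int64(40)), (np.int64(766), np.int64(380), np.int64(42)), (np.int64(745), np.int64(378), np.int64(44)), (np.int64(727), np.int64(373), np.int64(45)), (np.int64(709), np.int64(365), np.int64(44)), (np.int64(689), np.int64(364), np.int64(46)), (np.int64(668), np.int64(365), np.int64(50)), (np.int64(692), np.int64(250), np.int64(-1)), (np.int64(671), np.int64(246), np.int64(1)), (np.int64(652), np.int64(237), np.int64(0))]
211 [(np.int64(788), np.int64(380), np.int64(29)), (np.int64(765), np.int64(382), np.int64(32)), (np.int64(745), np.int64(381), np.int64(35)), (np.int64(729), np.int64(369), np.int64(32)), (np.int64(707), np.int64(371), np.int64(36)), (np.int64(688), np.int64(367), np.int64(37)), (np.int64(669), np.int64(364), np.int64(39)), (np.int64(683), np.int64(274), np.int64(0)), (np.int64(663), np.int64(268), np.int64(0)), (np.int64(642), np.int64(265), np.int64(1))]
214 [(np.int64(715), np.int64(522), np.int64(88)), (np.int64(-9223372036854775808), np.int64(-9223372036854775808), np.int64(-9223372036854775808)), (np.int64(747), np.int64(3
[... 1396 characters left out ...]
(2)), (np.int64(718), np.int64(397), np.int64(4)), (np.int64(702), np.int64(384), np.int64(0)), (np.int64(684), np.int64(378), np.int64(1)), (np.int64(666), np.int64(371), np.int64(0)), (np.int64(648), np.int64(365), np.int64(0)), (np.int64(625), np.int64(370), np.int64(6)), (np.int64(611), np.int64(353), np.int64(1))]
((238.12228393554688, 143.4170379638672), (46.059051513671875, 84.4526138305664), 82.40535736083984) [[193.22272 126.17031]
 [276.9345  115.00875]
 [283.02185 160.66376]
 [199.31006 171.82532]]
[[797.1 382.7  56. ]
 [840.6 123.7  56. ]
 [694.7 103.7  56. ]
 [653.5 358.1  56. ]]
[733.03403549 262.1059587   55.83799009]<stdin>:6: RuntimeWarning: invalid value encountered in cast
```

View pics/sc2.png

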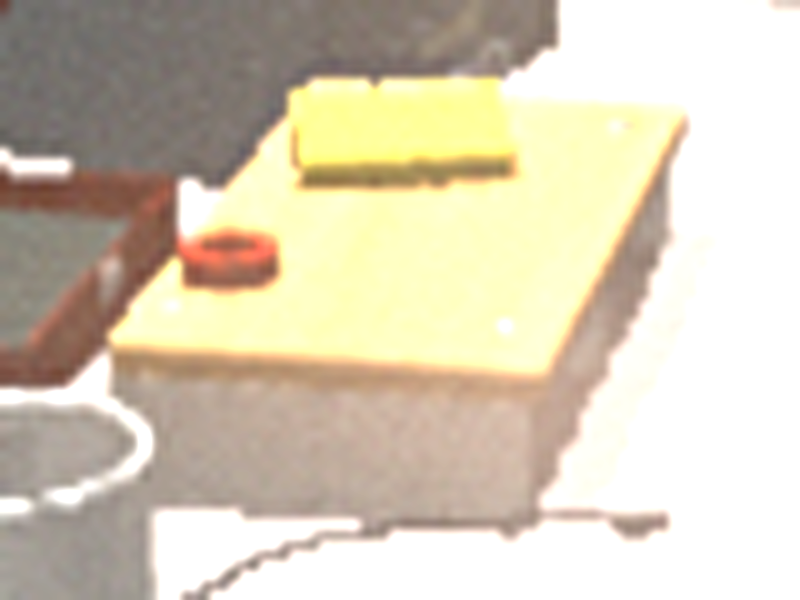

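View pics/tc2.png

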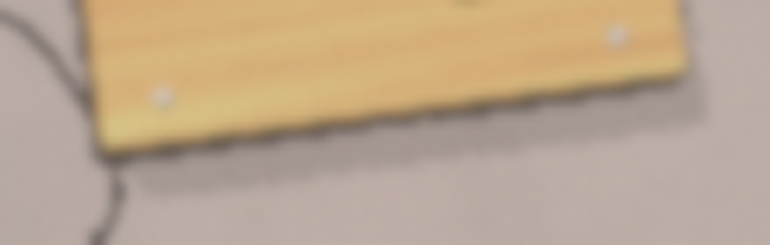

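```bash
python3 - <<'E'
from h import *
import pickle
A=np.mean([grab('side')['img'].astype(float) for _ in range(8)],0); np.save('sideavg.npy',A)
c=A[165:225,205:260]; c=np.clip((c-40)*1.5,0,255).astype(np.uint8)
save('sc3.png',cv2.resize(c,None,fx=10,fy=10,interpolation=cv2.INTER_NEAREST))
print(ctrl.get_obs()['t'])
E
```

```text
0.5
```

View pics/sc3.png

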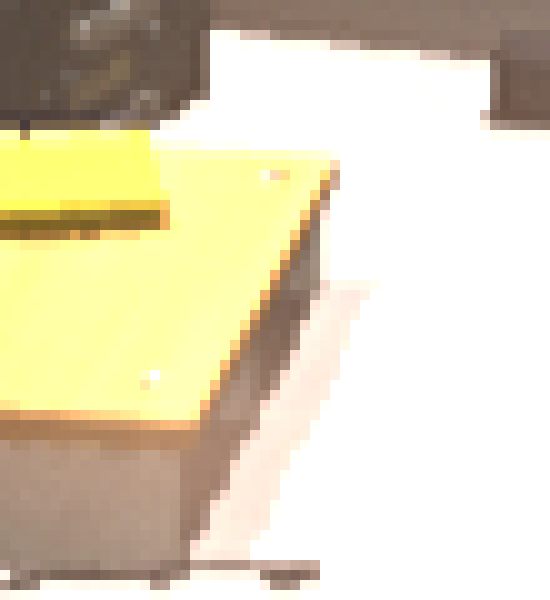

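```bash
cat >> h.py <<'E'
E
python3 - <<'E'
from h import *
import pickle
d=pickle.load(open('top0.pkl','rb')); s=pickle.load(open('side0.pkl','rb'))
A=np.load('sideavg.npy')
# stand frame from edges
P=np.array([[797.1,382.7],[840.6,123.7],[694.7,103.7],[653.5,358.1]])
yv=((P[3]-P[2])+(P[0]-P[1])); yaw=np.arctan2(-yv[0],yv[1]); print('yaw',np.degrees(yaw))
c=P.mean(0); ex=np.array([np.cos(yaw),np.sin(yaw)]); ey=np.array([-ex[1],ex[0]])
print([ (round((p-c)@ex,1),round((p-c)@ey,1)) for p in P])
O=c+12.5*ex; print('origin',O)
np.save('stand.npy',[O[0],O[1],yaw])
for y in (122,4,-4,-122):
  for z in (0,42): print(y,z,np.round(proj(s,[*(O-85*ex+y*ey),z]),1))
for v in range(180,222,2):
  print(v,[(u,*A[v,u].astype(int)) for u in range(222,239)] if 0 else [ (u,int(A[v,u,0]),int(A[v,u,2]-A[v,u,0])) for u in range(222,239)])
E
```

```text
yaw 9.368190020920736
[(np.float64(72.8), np.float64(130.5)), (np.float64(73.6), np.float64(-132.1)), (np.float64(-73.6), np.float64(-128.1)), (np.float64(-72.8), np.float64(129.6))]
origin [758.80828358 244.08472754]
122 0 [225.5 220.9]
122 42 [225.4 209.1]
4 0 [232.3 206.9]
4 42 [232.2 195.8]
-4 0 [232.7 206. ]
-4 42 [232.6 194.9]
-122 0 [238.4 194. ]
-122 42 [238.4 183.7]
180 [(222, 245, -79), (223, 245, -82), (224, 245, -83), (225, 244, -79), (226, 243, -78), (227, 243, -79), (228, 244, -78), (229, 243, -81), (230, 242, -74), (231, 242, -76), (232, 242, -75), (233, 241, -72), (234, 238, -61), (235, 239, -61), (236, 242, -60), (237, 243, -56), (238, 232, -31)]
182 [(222, 245, -87), (223, 244, -91), (224, 244, -93), (225, 244, -94), (226, 244, -92), (227, 244, -92), (228, 244, -93), (229, 243, -95), (230, 242, -90), (231, 228, -40), (232, 214, -54), (233, 228, -93), (234, 243, -95), (235, 246, -92), (236, 249, -89), (237, 229, -101), (238, 178, -47)]
184 [(222, 246, -91), (223, 244, -91), (224, 244, -92), (225, 244, -93), (226, 244, -92), (227, 243, -93), (228, 243, -93), (229, 243
[... 4756 characters left out ...]
229, -21), (233, 230, -20), (234, 230, -20), (235, 231, -19), (236, 230, -19), (237, 230, -19), (238, 231, -19)]
218 [(222, 158, -30), (223, 140, -30), (224, 151, -29), (225, 207, -29), (226, 220, -27), (227, 218, -27), (228, 217, -28), (229, 216, -27), (230, 219, -26), (231, 228, -21), (232, 233, -18), (233, 232, -18), (234, 231, -18), (235, 231, -18), (236, 231, -18), (237, 231, -18), (238, 231, -18)]
220 [(222, 154, -28), (223, 149, -27), (224, 218, -29), (225, 221, -28), (226, 218, -29), (227, 217, -29), (228, 218, -29), (229, 218, -29), (230, 234, -20), (231, 237, -18), (232, 237, -18), (233, 238, -17), (234, 237, -19), (235, 236, -19), (236, 234, -18), (237, 234, -16), (238, 233, -17)]
```

```bash
python3 - <<'E'
from h import *
import pickle
d=pickle.load(open('top0.pkl','rb'))
A=np.mean([grab('top')['img'].astype(np.float32) for _ in range(4)],0); np.save('topavg.npy',A)
u8=A.astype(np.uint8)
S=8
big=cv2.resize(u8[170:270,250:370],None,fx=S,fy=S,interpolation=cv2.INTER_CUBIC)
hsv=cv2.cvtColor(big,cv2.COLOR_RGB2HSV)
def p2(c): return (c[0]+.5)/S-.5+250,(c[1]+.5)/S-.5+170
for nm,lo,hi,z in (('orange',(8,110,110),(20,255,255),34),('red',(0,130,100),(6,255,255),34),('red2',(172,130,100),(180,255,255),34)):
    m=cv2.inRange(hsv,lo,hi)
    for c in cv2.findContours(m,0,2)[0]:
        if cv2.contourArea(c)<250: continue
        r=cv2.minAreaRect(c); b=[p2(q) for q in cv2.boxPoints(r)]
        for zz in (34,13): print(nm,cv2.contourArea(c),'px',np.round(p2(r[0]),1),'z',zz,np.round([ray(d,*q,zz)[:2] for q in b],1).tolist())
# dark
m=cv2.inRange(hsv,(0,0,0),(180,255,75))
for c in cv2.findContours(m,0,2)[0]:
    if cv2.contourArea(c)<400: continue
    r=cv2.minAreaRect(c); b=[p2(q) for q in cv2.boxPoints(r)]
    print('dark',cv2.contourArea(c),np.round(p2(r[0]),1),np.round([ray(d,*q,18)[:2] for q in b],1).tolist(),'z34',np.round(ray(d,*p2(r[0]),34)[:2],1))
save('tc3.png',cv2.resize(u8[180:265,255:365],None,fx=7,fy=7,interpolation=cv2.INTER_CUBIC))
E
```

```text
orange 1990.0 px [285.6 240.5] z 34 [[471.8, 106.1], [475.2, 99.9], [434.2, 78.2], [430.9, 84.4]]
orange 1990.0 px [285.6 240.5] z 13 [[473.0, 104.1], [476.4, 97.8], [434.7, 75.7], [431.4, 82.0]]
orange 5036.0 px [333.2 243. ] z 34 [[415.2, -45.5], [481.6, -46.9], [481.8, -58.8], [415.4, -57.3]]
orange 5036.0 px [333.2 243. ] z 13 [[415.4, -50.1], [483.0, -51.5], [483.1, -63.7], [415.6, -62.1]]
orange 574.5 px [351.4 194.1] z 34 [[587.5, -105.5], [612.0, -110.8], [611.1, -116.0], [586.6, -110.7]]
orange 574.5 px [351.4 194.1] z 13 [[590.6, -111.1], [615.6, -116.5], [614.6, -121.8], [589.7, -116.4]]
orange 2341.0 px [332.6 195.1] z 34 [[567.7, -48.2], [622.0, -49.5], [622.1, -56.7], [567.8, -55.3]]
orange 2341.0 px [332.6 195.1] z 13 [[570.5, -52.9], [625.7, -54.2], [625.8, -61.5], [570.6, -60.1]]
red 1411.5 px [349.4 243.7] z 34 [[466.4, -98.5], [466.5, -105.3], [428.2, -104.5], [428.1, -97.7]]
red 1411.5 px [349.4 243.7] z 13 [[467.5, -104.0], [467.6, -111.0], [428.7, -110.1], [428.5, -103.2]]
dark 661.0 [341.4 206.7] [[559.0, -71.3], [566.0, -72.3], [563.7, -94.5], [556.7, -93.5]] z34 [559.3 -78.9]
dark 1513.0 [350.7 173.6] [[679.0, -103.7], [683.7, -114.3], [655.8, -125.1], [651.2, -114.6]] z34 [ 664.  -110.1]
```

View pics/tc3.png

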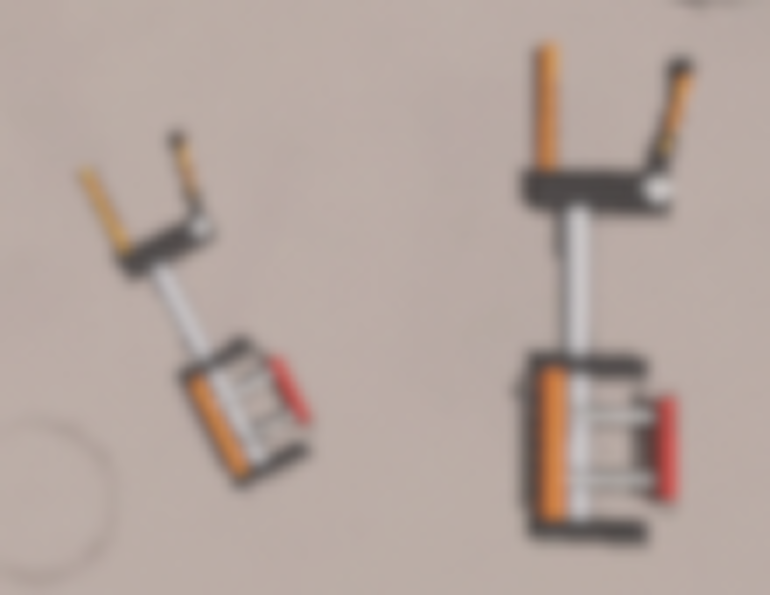

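```bash
cat >> h.py <<'E'
from scipy.spatial.transform import Rotation as Ro
def st():
    o=ctrl.get_obs(); R=Ro.from_rotvec(o['orientation']); a=R.as_matrix()
    # reacher heading implied (90deg from tool x), deg, mod 180
    h=np.degrees(np.arctan2(a[1,0],a[0,0]))-90; h=(h+90)%180-90
    print('t %.2f'%o['t'],'p',np.round(o['ee_pos'],1),'head %.2f'%h,'yax',np.round(a[:,1],3),'F',np.round(o['ft_force'],2),'M',np.round(o['moment'],2),'w %.2f'%o['width'],'q',np.round(o['qpos'],2))
    return o
def plan(p,head):
    o=st(); R=Ro.from_rotvec(o['orientation']).as_matrix()
    best=None
    for k in (0,180):
        a=np.radians(head+90+k); x=np.array([np.cos(a),np.sin(a),0]); y=np.array([0,0,-1.]); z=np.cross(x,y)
        T=np.stack([x,y,z],1); r=Ro.from_matrix(T@R.T).as_rotvec()
        if best is None or np.linalg.norm(r)<np.linalg.norm(best): best=r
    print('dp',np.round((np.array(p)-o['ee_pos'])/80,4),'turn',np.round(best/np.pi,4),'deg',np.round(np.degrees(best),1))
E
python3 -c "
from h import *
plan([447,-76,100],-1.3)"
```

```text
t 0.70 p [ 182.2 -597.8  222.7] head 16.95 yax [-0. -0. -1.] F [ 0.1  -0.97 -0.75] M [-0.04 -0.03 -0.05] w 87.98 q [-1.29  0.42  1.63 -0.    1.09 -0.02]
dp [ 3.31    6.5231 -1.5335] turn [ 0.     -0.     -0.1014] deg [  0.   -0.  -18.2]
```

Emit:
jog_arm(steps=[{"dp": [0.47,0.93,0],"turn": [0,0,-0.05],"claw": 1},{"dp": [0.47,0.93,0],"turn": [0,0,-0.05],"claw": 1},{"dp": [0.47,0.93,0],"turn": [0,0,-0.05],"claw": 1}])

```text
t: 0.95
ee_pos: [221.2, -517.7, 221.9]
orientation: [-1.268, 1.109, -1.103]
ft_force: [0.6, 0.7, 0.0]
width: 87.8
```

Emit:
jog_arm(steps=[{"dp": [0.47,0.93,0],"turn": [0,0,-0.05],"claw": 1},{"dp": [0.47,0.93,0],"turn": [0,0,-0.05],"claw": 1},{"dp": [0.47,0.93,0],"turn": [0,0,-0.05],"claw": 1}])

```text
t: 1.2
ee_pos: [259.7, -438.5, 221.5]
orientation: [-1.195, 1.227, -1.216]
ft_force: [-0.1, -0.2, 0.5]
width: 87.7
```

Emit:
jog_arm(steps=[{"dp": [0.47,0.93,0],"turn": [0,0,0],"claw": 1},{"dp": [0.47,0.93,0],"turn": [0,0,0],"claw": 1},{"dp": [0.47,0.93,0],"turn": [0,0,0],"claw": 1}])

```text
t: 1.45
ee_pos: [298.2, -359.8, 221.3]
orientation: [-1.195, 1.226, -1.212]
ft_force: [-0.4, -0.0, -0.2]
width: 87.9
```

Emit:
jog_arm(steps=[{"dp": [0.47,0.93,0],"turn": [0,0,0],"claw": 1},{"dp": [0.47,0.93,0],"turn": [0,0,0],"claw": 1},{"dp": [0.47,0.93,0],"turn": [0,0,0],"claw": 1}])

```text
t: 1.7
ee_pos: [337.1, -281.7, 221.3]
orientation: [-1.195, 1.224, -1.209]
ft_force: [-1.2, -0.9, -0.2]
width: 87.7
```

Emit:
jog_arm(steps=[{"dp": [0.47,0.93,0],"turn": [0,0,0],"claw": 1},{"dp": [0.47,0.93,0],"turn": [0,0,0],"claw": 1},{"dp": [0.47,0.93,0],"turn": [0,0,0],"claw": 1}])

```text
t: 1.95
ee_pos: [376.6, -204.0, 221.6]
orientation: [-1.196, 1.221, -1.206]
ft_force: [-0.3, 0.3, 0.5]
width: 87.7
```

Emit:
jog_arm(steps=[{"dp": [0.47,0.93,-0.5],"turn": [0,0,0],"claw": 1},{"dp": [0.47,0.93,-0.5],"turn": [0,0,0],"claw": 1},{"dp": [0.47,0.93,-0.5],"turn": [0,0,0],"claw": 1}])

```text
t: 2.2
ee_pos: [415.0, -127.4, 180.2]
orientation: [-1.197, 1.22, -1.203]
ft_force: [-0.7, 0.1, -0.3]
width: 87.6
```

```bash
python3 -c "
from h import *
plan([447,-76,100],-1.3)"
```

```text
t 2.20 p [ 415.  -127.4  180.2] head -0.34 yax [-0.     0.013 -1.   ] F [-0.72  0.09 -0.3 ] M [ 0.   -0.    0.01] w 87.57 q [-0.33  0.21  2.07  0.02  0.87  1.23]
dp [ 0.4004  0.6431 -1.0031] turn [-0.0043 -0.0001 -0.0053] deg [-0.8 -0.  -1. ]
```

Emit:
jog_arm(steps=[{"dp": [0.4,0.64,-0.9],"turn": [-0.004,0,-0.005],"claw": 1},{"dp": [0.4,0.64,-0.9],"turn": [-0.004,0,-0.005],"claw": 1},{"dp": [0.4,0.64,-0.9],"turn": [-0.004,0,-0.005],"claw": 1},{"dp": [0.4,0.64,-0.9],"turn": [-0.004,0,-0.005],"claw": 1},{"dp": [0.4,0.64,-0.9],"turn": [-0.004,0,-0.005],"claw": 1}])

```text
t: 2.62
ee_pos: [446.9, -76.9, 108.2]
orientation: [-1.2, 1.226, -1.223]
ft_force: [-0.3, -0.1, 0.6]
width: 87.9
```

```bash
python3 - <<'E'
from h import *
plan([447,-76,6],-1.3)
d=grab('top'); save('t1.png',cv2.resize(d['img'][170:290,260:400],None,fx=5,fy=5,interpolation=cv2.INTER_CUBIC))
plan([447,-76,6],-1.3)
E
```

```text
t 2.62 p [446.9 -76.9 108.2] head -1.16 yax [-0.002  0.001 -1.   ] F [-0.32 -0.09  0.6 ] M [ 0.   -0.01 -0.06] w 87.90 q [-0.2   0.36  2.08  0.    0.7   1.39]
dp [ 0.0013  0.0109 -1.2779] turn [-0.0003 -0.0005 -0.0008] deg [-0.  -0.1 -0.1]
t 2.67 p [447.2 -77.3 108.9] head -1.23 yax [ 0.     0.001 -1.   ] F [ 0.75 -0.75 -0.35] M [ 0.05  0.01 -0.01] w 88.04 q [-0.2   0.36  2.08  0.    0.7   1.39]
dp [-0.0022  0.016  -1.2867] turn [-0.0002  0.     -0.0004] deg [-0.   0.  -0.1]
```

View pics/t1.png

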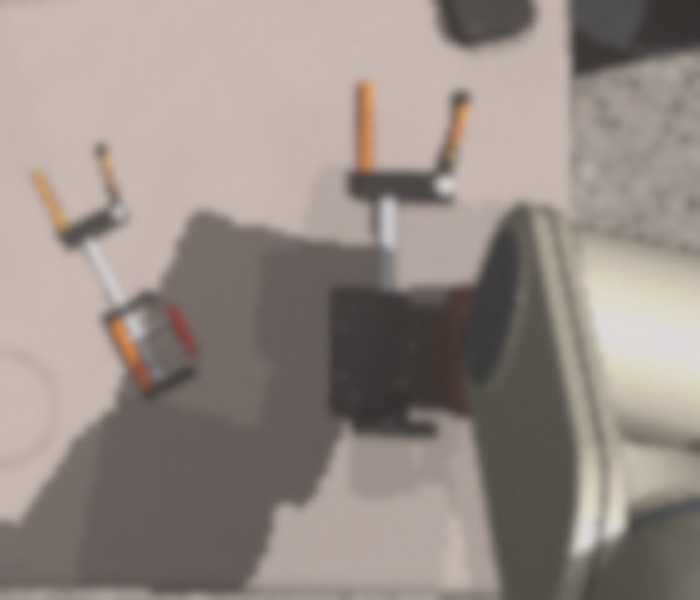

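Emit:
jog_arm(steps=[{"dp": [0,0.012,-0.5],"turn": [0,0,0],"claw": 1},{"dp": [0,0.012,-0.9],"turn": [0,0,0],"claw": 1},{"dp": [0,0.012,-0.9],"turn": [0,0,0],"claw": 1}])

```text
t: 2.92
ee_pos: [444.6, -77.2, 34.4]
orientation: [-1.201, 1.231, -1.222]
ft_force: [-0.8, 0.4, -0.2]
width: 87.9
```

Emit:
jog_arm(steps=[{"dp": [0,0,-0.2],"turn": [0,0,0],"claw": 1},{"dp": [0,0,-0.36],"turn": [0,0,0],"claw": 1},{"dp": [0,0,-0.36],"turn": [0,0,0],"claw": 1},{"dp": [0,0,-0.36],"turn": [0,0,0],"claw": 1}])

```text
t: 3.25
ee_pos: [445.3, -78.2, 7.2]
orientation: [-1.2, 1.231, -1.224]
ft_force: [0.4, -0.3, 0.6]
width: 87.9
```

```bash
python3 - <<'E'
from h import *
plan([447,-76,6],-1.3)
E
```

```text
t 3.25 p [445.3 -78.2   7.2] head -1.38 yax [-0.004  0.001 -1.   ] F [ 0.36 -0.28  0.58] M [ 0.02  0.07 -0.  ] w 87.87 q [-0.2   0.57  2.1   0.    0.47  1.39]
dp [ 0.0217  0.0273 -0.0148] turn [-0.0004 -0.0013  0.0004] deg [-0.1 -0.2  0.1]
```

Emit:
jog_arm(steps=[{"dp": [0.02,0.02,-0.02],"turn": [0,0,0],"claw": 0.7},{"dp": [0.02,0.02,-0.02],"turn": [0,0,0],"claw": 0.64},{"dp": [0.02,0.02,-0.02],"turn": [0,0,0],"claw": 0.6},{"dp": [0.02,0.02,-0.02],"turn": [0,0,0],"claw": 0.58},{"dp": [0.02,0.02,-0.02],"turn": [0,0,0],"claw": 0.56},{"dp": [0.02,0.02,-0.02],"turn": [0,0,0],"claw": 0.56}])

```text
t: 3.75
ee_pos: [447.1, -76.1, 6.1]
orientation: [-1.199, 1.231, -1.224]
ft_force: [-0.2, 9.1, 9.0]
width: 51.9
```

```bash
python3 - <<'E'
from h import *
st()
d=grab('top'); save('t2.png',cv2.resize(d['img'][170:290,260:400],None,fx=5,fy=5,interpolation=cv2.INTER_CUBIC))
st()
E
```

```text
t 3.75 p [447.1 -76.1   6.1] head -1.39 yax [-0.004  0.002 -1.   ] F [-0.2   9.12  8.97] M [1.4  0.   0.09] w 51.91 q [-0.2   0.58  2.1   0.    0.47  1.4 ]
t 3.80 p [447.  -76.    6.1] head -1.39 yax [-0.004  0.002 -1.   ] F [0.27 8.17 9.12] M [ 1.36 -0.02  0.1 ] w 49.97 q [-0.2   0.58  2.1   0.    0.47  1.4 ]
```

View pics/t2.png

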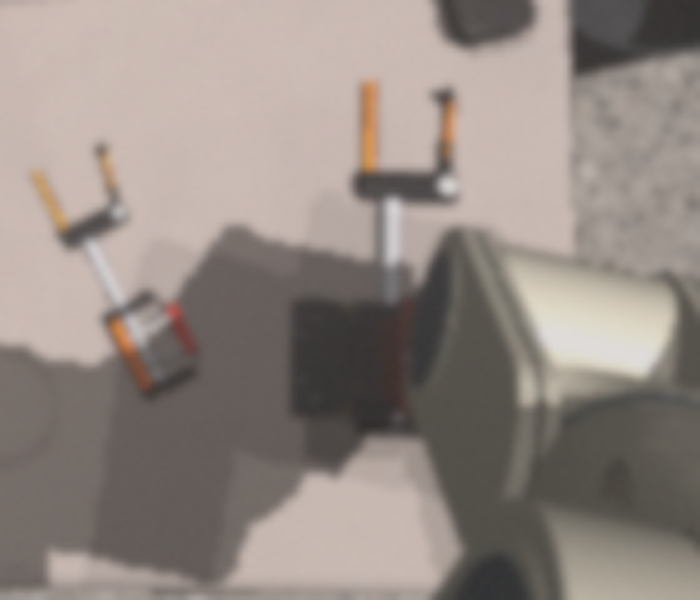

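Emit:
jog_arm(steps=[{"dp": [0,0,0.02],"turn": [0,0,0],"claw": 0.56},{"dp": [0,0,0.04],"turn": [0,0,0],"claw": 0.54},{"dp": [0,0,0.06],"turn": [0,0,0],"claw": 0.54},{"dp": [0,0,0.08],"turn": [0,0,0],"claw": 0.54}])

```text
t: 4.13
ee_pos: [446.7, -76.0, 12.4]
orientation: [-1.2, 1.231, -1.223]
ft_force: [1.1, -0.4, -4.7]
width: 47.6
```

```bash
python3 - <<'E'
from h import *
st()
d=grab('side'); save('s3.png',cv2.resize(d['img'][150:220,260:350],None,fx=8,fy=8,interpolation=cv2.INTER_CUBIC))
st()
E
```

```text
t 4.13 p [446.7 -76.   12.4] head -1.38 yax [-0.005  0.002 -1.   ] F [ 1.08 -0.41 -4.69] M [0.02 0.06 0.  ] w 47.57 q [-0.2   0.56  2.1   0.    0.48  1.4 ]
t 4.18 p [446.9 -76.   12.6] head -1.39 yax [-0.004  0.002 -1.   ] F [-0.01 -1.1  -3.78] M [ 0.03  0.03 -0.05] w 47.69 q [-0.2   0.56  2.1   0.    0.48  1.4 ]
```

View pics/s3.png

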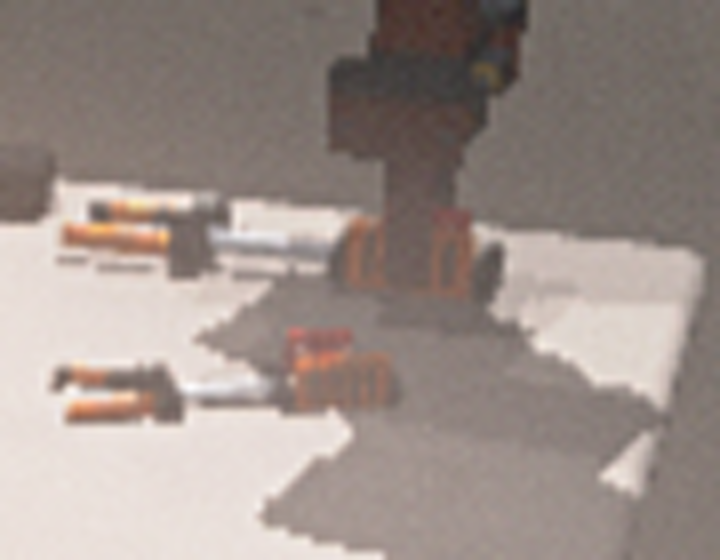

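Emit:
jog_arm(steps=[{"dp": [0,0,0.25],"turn": [0,0,0],"claw": 0.54},{"dp": [0,0,0.5],"turn": [0,0,0],"claw": 0.54},{"dp": [0,0.2,0.6],"turn": [0,0,0],"claw": 0.54},{"dp": [0,0.5,0.6],"turn": [0,0,0.02],"claw": 0.54},{"dp": [0,0.8,0.6],"turn": [0,0,0.02],"claw": 0.54}])

```text
t: 4.6
ee_pos: [447.4, -11.8, 61.4]
orientation: [-1.229, 1.182, -1.178]
ft_force: [0.9, 0.9, -4.4]
width: 47.8
```

Emit:
jog_arm(steps=[{"dp": [0,0.35,0],"turn": [0,0,0.01],"claw": 0.54},{"dp": [0,0.7,0],"turn": [0,0,0.02],"claw": 0.54},{"dp": [0,1,0],"turn": [0,0,0.02],"claw": 0.54}])

```text
t: 4.85
ee_pos: [447.0, 69.5, 61.4]
orientation: [-1.258, 1.135, -1.13]
ft_force: [0.7, 0.6, -3.7]
width: 47.7
```

Emit:
jog_arm(steps=[{"dp": [0,0.35,0],"turn": [0,0,0.01],"claw": 0.54},{"dp": [0,0.7,0],"turn": [0,0,0.02],"claw": 0.54},{"dp": [0,1,0],"turn": [0,0,0.02],"claw": 0.54}])

```text
t: 5.1
ee_pos: [446.7, 151.0, 61.3]
orientation: [-1.286, 1.087, -1.082]
ft_force: [-0.4, 0.1, -4.4]
width: 47.8
```

Emit:
jog_arm(steps=[{"dp": [0,0.35,0],"turn": [0,0,0],"claw": 0.54},{"dp": [0,0.7,0],"turn": [0,0,0],"claw": 0.54},{"dp": [0,1,0],"turn": [0,0,0],"claw": 0.54}])

```text
t: 5.35
ee_pos: [446.4, 232.6, 61.2]
orientation: [-1.286, 1.087, -1.081]
ft_force: [0.8, -0.8, -4.6]
width: 47.3
```

```bash
python3 - <<'E'
from h import *
st()
import pickle
d=grab('top'); save('t4.png',cv2.resize(d['img'][110:260,180:330],None,fx=4,fy=4,interpolation=cv2.INTER_CUBIC))
pickle.dump(d,open('t4.pkl','wb'))
st(); plan([452,264,60],9.37)
E
```

```text
t 5.35 p [446.4 232.6  61.2] head 9.70 yax [-0.003  0.001 -1.   ] F [ 0.81 -0.77 -4.61] M [ 0.01  0.08 -0.01] w 47.29 q [0.46 0.51 1.99 0.   0.65 1.85]
t 5.40 p [447.5 236.   61.6] head 9.76 yax [-0.001  0.003 -1.   ] F [ 0.98  4.45 -3.59] M [0.32 0.03 0.09] w 47.55 q [0.46 0.51 1.98 0.01 0.65 1.86]
t 5.40 p [447.5 236.   61.6] head 9.76 yax [-0.001  0.003 -1.   ] F [ 0.98  4.45 -3.59] M [0.32 0.03 0.09] w 47.55 q [0.46 0.51 1.98 0.01 0.65 1.86]
dp [ 0.0557  0.35   -0.0198] turn [-0.001  -0.0003 -0.0021] deg [-0.2 -0.1 -0.4]
```

View pics/t4.png

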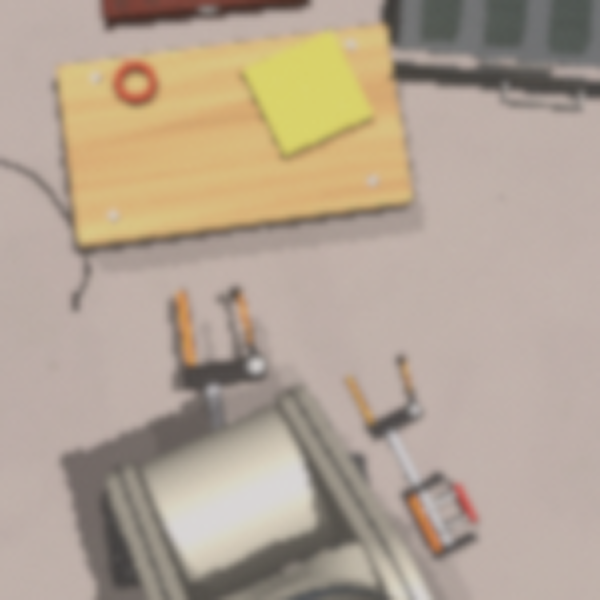

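Emit:
jog_arm(steps=[{"dp": [0.02,0.3,-0.3],"turn": [0,0,-0.002],"claw": 0.54},{"dp": [0.02,0.32,-0.55],"turn": [0,0,-0.002],"claw": 0.58},{"dp": [0.02,0.32,-0.55],"turn": [0,0,-0.002],"claw": 0.62},{"dp": [0.02,0.32,-0.55],"turn": [0,0,-0.002],"claw": 0.62},{"dp": [0.02,0.32,-0.55],"turn": [0,0,-0.002],"claw": 0.62}])

```text
t: 5.82
ee_pos: [448.9, 260.9, 17.9]
orientation: [-1.281, 1.09, -1.085]
ft_force: [-0.2, -0.1, -3.6]
width: 54.7
```

```bash
cat > meas.py <<'E'
from h import *
o=st()
ds=[grab('top') for _ in range(4)]; d=ds[0]
A=np.mean([x['img'].astype(np.float32) for x in ds],0).astype(np.uint8)
st()
S=8
x0,y0,x1,y1=180,100,300,240
big=cv2.resize(A[y0:y1,x0:x1],None,fx=S,fy=S,interpolation=cv2.INTER_CUBIC)
hsv=cv2.cvtColor(big,cv2.COLOR_RGB2HSV)
def p2(c): return (c[0]+.5)/S-.5+x0,(c[1]+.5)/S-.5+y0
import sys
zj=float(sys.argv[1])
m=cv2.inRange(hsv,(5,110,110),(21,255,255))
for c in cv2.findContours(m,0,2)[0]:
    a=cv2.contourArea(c)
    if a<400: continue
    r=cv2.minAreaRect(c); b=[p2(q) for q in cv2.boxPoints(r)]
    z=56 if a>20000 else zj
    print('orange',a,'px',np.round(p2(r[0]),1),'z',z,np.round([ray(d,*q,z)[:2] for q in b],1).tolist())
    if a>20000:
        P=np.array([p2(q[0]) for q in c]); B=np.array(b)
        # front edge: bottom two pts fit
        W=np.array([ray(d,*q,56)[:2] for q in P])
        rr=cv2.minAreaRect(W.astype(np.float32)); print('world rect',rr)
        ctr=np.array(rr[0])
        for name,sel in (('front',W[:,0]),):
            ex=np.array([np.cos(np.radians(9.4)),np.sin(np.radians(9.4))]); ey=np.array([-ex[1],ex[0]])
            U=(W-ctr)@ex; V=(W-ctr)@ey
            f=(U<-60)&(np.abs(V)<115); k=np.polyfit(V[f],U[f],1); print('front yaw',9.4-np.degrees(np.arctan(k[0])),'U0',k[1])
            f=(U>60)&(np.abs(V)<115); k=np.polyfit(V[f],U[f],1); print('back',9.4-np.degrees(np.arctan(k[0])),'U0',k[1])
            for s in(1,-1):
                f=(s*V>120)&(np.abs(U)<55); k=np.polyfit(U[f],V[f],1); print('side',s,9.4+np.degrees(np.arctan(k[0])),'V0',k[1])
save('m.png',cv2.resize(A[150:240,180:300],None,fx=6,fy=6,interpolation=cv2.INTER_CUBIC))
E
python3 meas.py 23
```

```text
t 5.82 p [448.9 260.9  17.9] head 9.37 yax [-0.002  0.003 -1.   ] F [-0.18 -0.14 -3.6 ] M [ 0.01 -0.    0.02] w 54.71 q [0.5  0.6  1.96 0.01 0.58 1.9 ]
t 6.02 p [449.8 261.3  18.6] head 9.34 yax [ 0.     0.004 -1.   ] F [-0.18  0.15 -3.47] M [0.04 0.08 0.01] w 54.56 q [0.5  0.6  1.96 0.01 0.58 1.9 ]
orange 870.5 px [283.6 236.7] z 23.0 [[472.6, 105.4], [476.0, 98.6], [456.9, 89.0], [453.5, 95.8]]
orange 2176.0 px [216.7 193.1] z 23.0 [[621.5, 313.4], [622.6, 306.4], [567.5, 297.4], [566.4, 304.4]]
orange 427.0 px [212.2 160.9] z 23.0 [[699.6, 329.7], [700.0, 316.0], [693.1, 315.7], [692.8, 329.4]]
orange 1217.5 px [277.1 155.7] z 23.0 [[722.4, 132.2], [726.4, 107.9], [714.4, 106.3], [710.4, 130.5]]
orange 18574.0 px [248.1 158.6] z 23.0 [[704.3, 313.6], [744.2, 112.9], [708.6, 106.8], [669.2, 306.7]]
orange 39492.5 px [238.  144.7] z 56 [[735.9, 373.7], [807.9, 127.0], [747.2, 111.5], [676.5, 356.6]]
world rect ((741.8626708984375, 241.80810546875), (62.449668884277344, 256.80029296875), 16.281099319458008)Traceback (most recent call last):
  File "meas.py", line 29, in <module>
    f=(U<-60)&(np.abs(V)<115); k=np.polyfit(V[f],U[f],1); print('front yaw',9.4-np.degrees(np.arctan(k[0])),'U0',k[1])
                                 ~~~~~~~~~~^^^^^^^^^^^^^
    raise TypeError("expected non-empty vector for x")
TypeError: expected non-empty vector for x
```

```bash
cat > stand.py <<'E'
from h import *
import pickle
d=pickle.load(open('top0.pkl','rb'))
A=np.load('topavg.npy').astype(np.uint8)
S=8;x0,y0,x1,y1=180,100,300,240
big=cv2.resize(A[y0:y1,x0:x1],None,fx=S,fy=S,interpolation=cv2.INTER_CUBIC)
hsv=cv2.cvtColor(big,cv2.COLOR_RGB2HSV)
m=cv2.inRange(hsv,(8,75,110),(36,255,255)); m=cv2.morphologyEx(m,cv2.MORPH_OPEN,np.ones((9,9)))
c=max(cv2.findContours(m,0,1)[0],key=cv2.contourArea)
P=(c[:,0]+.5)/S-.5+[x0,y0]
W=np.array([ray(d,*q,56)[:2] for q in P])
rr=cv2.minAreaRect(W.astype(np.float32)); print(rr); ctr=np.array(rr[0])
ex=np.array([np.cos(np.radians(9.)),np.sin(np.radians(9.))]); ey=np.array([-ex[1],ex[0]])
U=(W-ctr)@ex; V=(W-ctr)@ey
for s in (-1,1):
    f=(s*U>55)&(np.abs(V)<110); k=np.polyfit(V[f],U[f],1); print('U',s,9-np.degrees(np.arctan(k[0])),k[1])
    f=(s*V>115)&(np.abs(U)<50); k=np.polyfit(U[f],V[f],1); print('V',s,9+np.degrees(np.arctan(k[0])),k[1])
save('mask.png',cv2.resize(m,None,fx=.6,fy=.6)[...,None].repeat(3,2))
E
python3 stand.py
```

```text
((746.3196411132812, 242.30296325683594), (147.81222534179688, 263.4297180175781), 9.239324569702148)
U -1 9.262391836596064 -73.28784881582187
V -1 8.803979276451406 -129.18291973653234
U 1 9.417625110020124 72.65759130001403
V 1 8.762484219189364 130.54780730782545
```

```bash
cat >> h.py <<'E'
def Ft(bay,depth,lat):
    yw=np.radians(9.2); ex=np.array([np.cos(yw),np.sin(yw)]); ey=np.array([-ex[1],ex[0]])
    F=np.array([674.3,231.4])+bay*63*ey
    return F+depth*ex+lat*ey
def inv(p,bay):
    yw=np.radians(9.2); ex=np.array([np.cos(yw),np.sin(yw)]); ey=np.array([-ex[1],ex[0]])
    F=np.array([674.3,231.4])+bay*63*ey; q=np.array(p[:2])-F; return np.round([q@ex,q@ey],1)
def fs(v):
    yw=np.radians(9.2); ex=np.array([np.cos(yw),np.sin(yw)]); ey=np.array([-ex[1],ex[0]]); return np.round([v[0]*ex[0]+v[1]*ex[1],v[0]*ey[0]+v[1]*ey[1],v[2]],2)
def go(bay,depth,lat,z,head=9.2):
    o=ctrl.get_obs(); print('now depth/lat',inv(o['ee_pos'],bay),'Fstand',fs(o['ft_force']))
    p=Ft(bay,depth,lat); plan([*p,z],head)
E
python3 - <<'E'
from h import *
ds=[grab('top') for _ in range(3)]
W=np.mean([cloud(d) for d in ds],0)
print('jaw z',W[186:200:2,214:219,2].round(0))
go(1,-165,6.3,17)
go(1,-111,6.3,17)
E
```

```text
jaw z [[-1. 23. 26. 14. -3.]
 [-1. 24. 23. 22.  1.]
 [ 2.  1. 22. 24.  1.]
 [-1.  1. 22. 23. -1.]
 [ 1.  1. 22. 24. 20.]
 [-0. -3. 24. 25. 28.]
 [ 0. -1.  1. 23. 22.]]
now depth/lat [-217.     2.6] Fstand [-0.95  0.36 -3.83]
t 6.17 p [449.6 261.5  18.2] head 9.36 yax [ 0.     0.004 -1.   ] F [-0.99  0.21 -3.83] M [-0.01  0.08 -0.  ] w 54.64 q [0.5  0.6  1.96 0.01 0.58 1.9 ]
dp [ 0.6346  0.1497 -0.0153] turn [-0.0012  0.     -0.0009] deg [-0.2  0.  -0.2]
now depth/lat [-217.     2.6] Fstand [-0.95  0.36 -3.83]
t 6.17 p [449.6 261.5  18.2] head 9.36 yax [ 0.     0.004 -1.   ] F [-0.99  0.21 -3.83] M [-0.01  0.08 -0.  ] w 54.64 q [0.5  0.6  1.96 0.01 0.58 1.9 ]
dp [ 1.3009  0.2576 -0.0153] turn [-0.0012  0.     -0.0009] deg [-0.2  0.  -0.2]
```

Emit:
jog_arm(steps=[{"dp": [0.2,0.06,0],"turn": [0,0,-0.001],"claw": 0.635},{"dp": [0.4,0.1,0],"turn": [0,0,-0.001],"claw": 0.635},{"dp": [0.6,0.14,0],"turn": [0,0,-0.001],"claw": 0.635},{"dp": [0.635,0.15,0],"turn": [-0.001,0,-0.001],"claw": 0.635},{"dp": [0.635,0.15,0],"turn": [-0.001,0,-0.001],"claw": 0.635}])

```text
t: 6.58
ee_pos: [501.2, 273.6, 18.4]
orientation: [-1.279, 1.09, -1.091]
ft_force: [0.1, 0.0, -3.6]
width: 55.6
```

```bash
python3 - <<'E'
from h import *
go(1,-111,6.3,18)
d=grab('top'); save('t5.png',cv2.resize(d['img'][130:240,180:300],None,fx=6,fy=6,interpolation=cv2.INTER_CUBIC)[:600])
st()
E
```

```text
now depth/lat [-164.1    6.3] Fstand [ 0.12 -0.01 -3.65]
t 6.58 p [501.2 273.6  18.4] head 9.15 yax [ 0.001  0.001 -1.   ] F [ 0.12  0.01 -3.65] M [ 0.    0.06 -0.01] w 55.64 q [0.48 0.65 1.85 0.   0.65 1.89]
dp [ 0.6553  0.1055 -0.0053] turn [-0.0003  0.0003  0.0003] deg [-0.   0.1  0.1]
t 6.63 p [499.8 273.2  18.1] head 9.17 yax [-0.001  0.    -1.   ] F [-0.67 -0.43 -4.21] M [ 0.03  0.13 -0.04] w 55.93 q [0.48 0.65 1.85 0.   0.65 1.89]
```

View pics/t5.png

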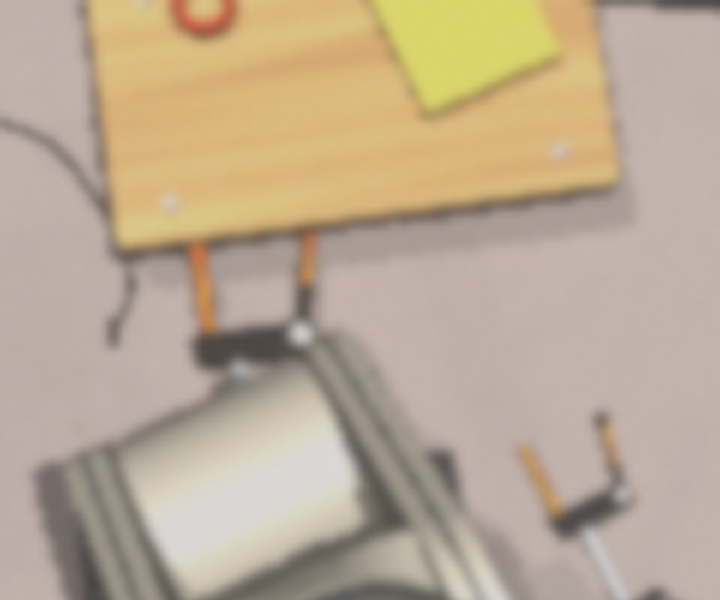

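Emit:
jog_arm(steps=[{"dp": [0.055,0.009,0],"turn": [0,0,0],"claw": 0.64},{"dp": [0.11,0.018,0],"turn": [0,0,0],"claw": 0.64},{"dp": [0.165,0.027,0],"turn": [0,0,0],"claw": 0.64},{"dp": [0.22,0.035,0],"turn": [0,0,0],"claw": 0.64},{"dp": [0.22,0.035,0],"turn": [0,0,0],"claw": 0.64}])

```text
t: 7.05
ee_pos: [518.6, 276.3, 18.3]
orientation: [-1.28, 1.09, -1.09]
ft_force: [1.0, 0.1, -2.9]
width: 56.6
```

Emit:
jog_arm(steps=[{"dp": [0.055,0.009,0],"turn": [0,0,0],"claw": 0.64},{"dp": [0.11,0.018,0],"turn": [0,0,0],"claw": 0.64},{"dp": [0.11,0.018,0],"turn": [0,0,0],"claw": 0.64}])

```text
t: 7.3
ee_pos: [528.7, 278.1, 18.5]
orientation: [-1.278, 1.09, -1.091]
ft_force: [0.1, -0.2, -4.1]
width: 56.0
```

Emit:
jog_arm(steps=[{"dp": [0.055,0.009,0],"turn": [0,0,0],"claw": 0.64},{"dp": [0.11,0.018,0],"turn": [0,0,0],"claw": 0.64},{"dp": [0.11,0.018,0],"turn": [0,0,0],"claw": 0.64}])

```text
t: 7.55
ee_pos: [538.8, 279.9, 18.7]
orientation: [-1.277, 1.089, -1.091]
ft_force: [-0.3, -0.6, -3.2]
width: 56.4
```

```bash
python3 - <<'E'
from h import *
go(1,-111,6.3,18)
E
```

```text
now depth/lat [-126.1    6.5] Fstand [-0.36 -0.53 -3.17]
t 7.55 p [538.8 279.9  18.7] head 9.14 yax [ 0.003  0.002 -1.   ] F [-0.27 -0.58 -3.17] M [-0.05  0.02  0.01] w 56.39 q [0.46 0.68 1.76 0.   0.69 1.87]
dp [ 0.1862  0.0271 -0.0084] turn [-0.0006  0.001   0.0003] deg [-0.1  0.2  0.1]
```

Emit:
jog_arm(steps=[{"dp": [0.06,0.009,-0.003],"turn": [0,0,0],"claw": 0.64},{"dp": [0.12,0.018,-0.005],"turn": [0,0,0],"claw": 0.64},{"dp": [0.18,0.027,-0.008],"turn": [0,0,0],"claw": 0.64},{"dp": [0.18,0.027,-0.008],"turn": [0,0,0],"claw": 0.64}])

```text
t: 7.88
ee_pos: [554.6, 282.4, 18.2]
orientation: [-1.275, 1.089, -1.092]
ft_force: [0.5, 0.4, -2.9]
width: 56.2
```

Emit:
jog_arm(steps=[{"dp": [0,0,0],"turn": [0,0,0],"claw": 0.6},{"dp": [0,0,0],"turn": [0,0,0],"claw": 0.57},{"dp": [0,0,0],"turn": [0,0,0],"claw": 0.55},{"dp": [0,0,0],"turn": [0,0,0],"claw": 0.54},{"dp": [0,0,0],"turn": [0,0,0],"claw": 0.54}])

```text
t: 8.3
ee_pos: [555.0, 281.8, 18.3]
orientation: [-1.274, 1.089, -1.093]
ft_force: [3.5, -4.2, -3.3]
width: 47.8
```

```bash
python3 - <<'E'
from h import *
go(1,-111,6.3,18)
grab('top'); st(); grab('top'); st()
E
```

```text
now depth/lat [-109.7    5.9] Fstand [ 2.82 -4.7  -3.34]
t 8.30 p [555.  281.8  18.3] head 9.05 yax [ 0.005  0.002 -1.   ] F [ 3.54 -4.19 -3.34] M [-0.82 -0.52 -0.78] w 47.81 q [ 0.45  0.7   1.73 -0.    0.71  1.86]
dp [-0.0166  0.0029 -0.0035] turn [-0.0008  0.0016  0.0008] deg [-0.1  0.3  0.2]
t 8.35 p [555.  281.8  18.3] head 9.05 yax [ 0.005  0.002 -1.   ] F [ 3.37 -4.53 -4.07] M [-0.78 -0.49 -0.78] w 47.65 q [ 0.45  0.7   1.73 -0.    0.71  1.86]
t 8.40 p [555.  281.8  18.3] head 9.05 yax [ 0.005  0.002 -1.   ] F [ 3.76 -4.11 -4.15] M [-0.8  -0.47 -0.76] w 47.66 q [ 0.45  0.7   1.73 -0.    0.71  1.86]
```

Emit:
jog_arm(steps=[{"dp": [0,0,0],"turn": [0,0,0],"claw": 0.58},{"dp": [0,0,0],"turn": [0,0,0],"claw": 0.62},{"dp": [0,0,0],"turn": [0,0,0],"claw": 0.62},{"dp": [0,0,0.05],"turn": [0,0,0],"claw": 0.62},{"dp": [0,0,0.1],"turn": [0,0,0],"claw": 0.62},{"dp": [0,0,0.12],"turn": [0,0,0],"claw": 0.62},{"dp": [0,0,0.12],"turn": [0,0,0],"claw": 0.62}])

```text
t: 8.98
ee_pos: [555.4, 282.2, 28.7]
orientation: [-1.273, 1.088, -1.093]
ft_force: [0.4, -0.2, -3.1]
width: 54.6
```

Emit:
jog_arm(steps=[{"dp": [0,0,0],"turn": [0,0,0],"claw": 0.58},{"dp": [0,0,0],"turn": [0,0,0],"claw": 0.56},{"dp": [0,0,0],"turn": [0,0,0],"claw": 0.54},{"dp": [0,0,0],"turn": [0,0,0],"claw": 0.54},{"dp": [0,0,0],"turn": [0,0,0],"claw": 0.54}])

```text
t: 9.4
ee_pos: [555.3, 282.1, 28.6]
orientation: [-1.273, 1.089, -1.093]
ft_force: [-0.5, 0.3, -3.9]
width: 47.8
```

```bash
python3 - <<'E'
from h import *
go(1,-111,6.3,18)
grab('top'); st(); grab('top'); st()
E
```

```text
now depth/lat [-109.4    6.1] Fstand [-0.47  0.41 -3.93]
t 9.40 p [555.3 282.1  28.6] head 9.06 yax [ 0.006  0.003 -1.   ] F [-0.53  0.33 -3.93] M [0.05 0.03 0.01] w 47.85 q [ 0.45  0.68  1.73 -0.    0.73  1.86]
dp [-0.0206 -0.001  -0.1321] turn [-0.0009  0.0019  0.0008] deg [-0.2  0.3  0.1]
t 9.45 p [555.3 282.1  28.6] head 9.06 yax [ 0.006  0.003 -1.   ] F [-0.45  1.04 -3.47] M [0.07 0.07 0.  ] w 47.26 q [ 0.45  0.68  1.73 -0.    0.73  1.86]
t 9.50 p [555.3 282.1  28.6] head 9.06 yax [ 0.006  0.003 -1.   ] F [-0.92  0.1  -4.12] M [ 0.01  0.03 -0.03] w 47.55 q [ 0.45  0.68  1.73 -0.    0.73  1.86]
```

Emit:
jog_arm(steps=[{"dp": [0,0,0],"turn": [0,0,0],"claw": 0.58},{"dp": [0,0,0],"turn": [0,0,0],"claw": 0.63},{"dp": [0,-0.02,0],"turn": [0,0,0],"claw": 0.635},{"dp": [0,-0.04,-0.05],"turn": [0,0,0],"claw": 0.635},{"dp": [0,-0.04,-0.1],"turn": [-0.001,0.001,0.001],"claw": 0.635},{"dp": [0,-0.04,-0.15],"turn": [-0.001,0.001,0.001],"claw": 0.635},{"dp": [0,-0.04,-0.2],"turn": [-0.001,0.001,0.001],"claw": 0.635},{"dp": [0,-0.04,-0.24],"turn": [-0.001,0.001,0.001],"claw": 0.635},{"dp": [0,-0.04,-0.25],"turn": [-0.001,0.001,0.001],"claw": 0.635}])

```text
t: 10.25
ee_pos: [554.9, 278.7, 7.7]
orientation: [-1.28, 1.088, -1.091]
ft_force: [-0.9, 0.1, -2.8]
width: 55.5
```

```bash
python3 - <<'E'
from h import *
go(1,-111,2.6,7)
grab('top'); st(); 
E
```

```text
now depth/lat [-110.3    2.8] Fstand [-0.86  0.28 -2.81]
t 10.25 p [554.9 278.7   7.7] head 9.24 yax [ 0.002 -0.001 -1.   ] F [-0.89  0.14 -2.81] M [-0.    0.06 -0.02] w 55.51 q [ 0.45  0.71  1.73 -0.    0.7   1.86]
dp [-0.0076 -0.0042 -0.0083] turn [ 0.0002  0.0006 -0.0002] deg [ 0.   0.1 -0. ]
t 10.30 p [554.9 278.8   7.8] head 9.24 yax [ 0.002 -0.001 -1.   ] F [-0.14  0.22 -3.12] M [ 0.02  0.05 -0.01] w 56.11 q [ 0.45  0.71  1.73 -0.    0.7   1.86]
```

Emit:
jog_arm(steps=[{"dp": [0,0,0],"turn": [0,0,0],"claw": 0.6},{"dp": [0,0,0],"turn": [0,0,0],"claw": 0.57},{"dp": [0,0,0],"turn": [0,0,0],"claw": 0.55},{"dp": [0,0,0],"turn": [0,0,0],"claw": 0.54},{"dp": [0,0,0],"turn": [0,0,0],"claw": 0.53},{"dp": [0,0,0],"turn": [0,0,0],"claw": 0.53}])

```text
t: 10.8
ee_pos: [555.4, 278.6, 8.1]
orientation: [-1.279, 1.088, -1.092]
ft_force: [2.2, -3.2, -4.1]
width: 46.9
```

```bash
python3 - <<'E'
from h import *
go(1,-111,2.6,7)
grab('top'); go(1,-111,2.6,7)
E
```

```text
now depth/lat [-109.8    2.6] Fstand [ 1.63 -3.51 -4.07]
t 10.80 p [555.4 278.6   8.1] head 9.20 yax [ 0.003 -0.    -1.   ] F [ 2.17 -3.21 -4.07] M [-0.49 -0.3  -0.48] w 46.85 q [ 0.45  0.71  1.73 -0.    0.7   1.86]
dp [-0.0148 -0.0022 -0.0131] turn [0.0002 0.0009 0.    ] deg [0.  0.2 0. ]
now depth/lat [-109.9    2.6] Fstand [ 1.98 -3.17 -3.28]
t 10.85 p [555.4 278.6   8. ] head 9.20 yax [ 0.003 -0.001 -1.   ] F [ 2.46 -2.81 -3.28] M [-0.52 -0.35 -0.58] w 46.66 q [ 0.45  0.71  1.73 -0.    0.7   1.86]
dp [-0.014  -0.0021 -0.0127] turn [ 0.0002  0.0008 -0.    ] deg [ 0.   0.2 -0. ]
```

Emit:
jog_arm(steps=[{"dp": [0.001,-0.012,0],"turn": [0,0,0],"claw": 0.53},{"dp": [0.003,-0.024,-0.004],"turn": [0,0,0],"claw": 0.53},{"dp": [0.003,-0.024,-0.004],"turn": [0,0,0],"claw": 0.53}])

```text
t: 11.1
ee_pos: [555.8, 276.7, 7.8]
orientation: [-1.279, 1.088, -1.092]
ft_force: [1.1, -0.3, -3.5]
width: 46.7
```

```bash
python3 - <<'E'
from h import *
go(1,-111,2.6,7)
grab('top'); go(1,-111,2.6,7)
E
```

```text
now depth/lat [-109.8    0.6] Fstand [ 1.05 -0.45 -3.51]
t 11.10 p [555.8 276.7   7.8] head 9.21 yax [ 0.003 -0.    -1.   ] F [ 1.11 -0.28 -3.51] M [-0.11 -0.17 -0.19] w 46.74 q [ 0.44  0.71  1.73 -0.    0.7   1.86]
dp [-0.0193  0.0217 -0.0095] turn [ 0.0001  0.001  -0.0001] deg [ 0.   0.2 -0. ]
now depth/lat [-109.7    0.7] Fstand [ 1.29 -1.73 -3.52]
t 11.15 p [555.8 276.8   7.8] head 9.21 yax [ 0.003 -0.    -1.   ] F [ 1.55 -1.51 -3.52] M [-0.1  -0.24 -0.2 ] w 46.79 q [ 0.44  0.71  1.73 -0.    0.7   1.86]
dp [-0.0192  0.0203 -0.01  ] turn [ 0.0001  0.001  -0.0001] deg [ 0.   0.2 -0. ]
```

Emit:
jog_arm(steps=[{"dp": [0.001,-0.008,0],"turn": [0,0,0],"claw": 0.53},{"dp": [0.001,-0.01,0],"turn": [0,0,0],"claw": 0.525},{"dp": [0.001,-0.01,0],"turn": [0,0,0],"claw": 0.52},{"dp": [0.001,-0.01,0],"turn": [0,0,0],"claw": 0.516},{"dp": [0.001,-0.01,0],"turn": [0,0,0],"claw": 0.516}])

```text
t: 11.57
ee_pos: [555.7, 276.2, 7.8]
orientation: [-1.279, 1.087, -1.091]
ft_force: [0.4, 1.1, -3.3]
width: 46.2
```

```bash
python3 - <<'E'
from h import *
go(1,-111,2.6,7)
grab('top'); go(1,-120,0,7.7)
E
```

```text
now depth/lat [-109.9    0.2] Fstand [ 0.6   0.99 -3.34]
t 11.57 p [555.7 276.2   7.8] head 9.24 yax [ 0.003 -0.    -1.   ] F [ 0.43  1.08 -3.34] M [0.26 0.01 0.09] w 46.22 q [ 0.44  0.71  1.73 -0.    0.69  1.85]
dp [-0.0183  0.0278 -0.01  ] turn [ 0.0001  0.0009 -0.0002] deg [ 0.   0.2 -0. ]
now depth/lat [-1.099e+02  1.000e-01] Fstand [ 0.52  0.63 -3.06]
t 11.62 p [555.7 276.1   7.8] head 9.23 yax [ 0.003 -0.    -1.   ] F [ 0.41  0.71 -3.06] M [0.23 0.07 0.16] w 45.87 q [ 0.44  0.71  1.73 -0.    0.69  1.85]
dp [-0.1243 -0.0217 -0.0011] turn [ 0.0001  0.0009 -0.0002] deg [ 0.   0.2 -0. ]
```

Emit:
jog_arm(steps=[{"dp": [0,0,0],"turn": [0,0,0],"claw": 0.51},{"dp": [0,0,0],"turn": [0,0,0],"claw": 0.51},{"dp": [-0.02,-0.003,0],"turn": [0,0,0],"claw": 0.51},{"dp": [-0.04,-0.006,0],"turn": [0,0,0],"claw": 0.51},{"dp": [-0.06,-0.01,0],"turn": [0,0,0],"claw": 0.51},{"dp": [-0.08,-0.013,0],"turn": [0,0,0],"claw": 0.51},{"dp": [-0.1,-0.016,0],"turn": [0,0,0],"claw": 0.51}])

```text
t: 12.2
ee_pos: [548.2, 275.0, 8.1]
orientation: [-1.278, 1.087, -1.092]
ft_force: [4.3, -0.1, -3.0]
width: 45.1
```

```bash
python3 - <<'E'
from h import *
go(1,-130,0,7.7)
grab('top'); go(1,-130,0,7.7)
E
```

```text
now depth/lat [-117.5    0.2] Fstand [ 4.24 -0.75 -2.97]
t 12.20 p [548.2 275.    8.1] head 9.22 yax [ 0.004  0.    -1.   ] F [ 4.31 -0.07 -2.97] M [-0.02 -0.7  -0.09] w 45.14 q [ 0.45  0.7   1.75 -0.    0.68  1.86]
dp [-0.1538 -0.027  -0.0047] turn [-0.0001  0.0013 -0.0001] deg [-0.   0.2 -0. ]
now depth/lat [-1.181e+02  1.000e-01] Fstand [ 4.36 -1.35 -3.22]
t 12.25 p [547.7 274.8   8. ] head 9.23 yax [ 0.003 -0.    -1.   ] F [ 4.52 -0.63 -3.22] M [ 0.05 -0.76 -0.12] w 45.20 q [ 0.45  0.7   1.75 -0.    0.68  1.86]
dp [-0.147  -0.0251 -0.0032] turn [ 0.      0.0011 -0.0002] deg [ 0.   0.2 -0. ]
```

Emit:
jog_arm(steps=[{"dp": [-0.04,-0.006,0],"turn": [0,0,0],"claw": 0.51},{"dp": [-0.08,-0.013,0],"turn": [0,0,0],"claw": 0.51},{"dp": [-0.12,-0.019,0],"turn": [0,0,0],"claw": 0.51},{"dp": [-0.16,-0.026,0],"turn": [0,0,0],"claw": 0.51},{"dp": [-0.2,-0.032,0],"turn": [0,0,0],"claw": 0.51},{"dp": [-0.24,-0.039,0],"turn": [0,0,0],"claw": 0.51},{"dp": [-0.28,-0.045,0],"turn": [0,0,0],"claw": 0.51},{"dp": [-0.32,-0.052,0],"turn": [0,0,0],"claw": 0.51},{"dp": [-0.36,-0.058,0],"turn": [0,0,0],"claw": 0.51}])

```text
t: 13.0
ee_pos: [517.5, 269.8, 7.7]
orientation: [-1.281, 1.088, -1.091]
ft_force: [-0.3, 2.3, -3.0]
width: 45.0
```

```bash
python3 - <<'E'
from h import *
go(1,-160,0,7.7)
d=grab('top'); go(1,-200,0,7.7)
save('t6.png',cv2.resize(d['img'][150:230,190:270],None,fx=7,fy=7,interpolation=cv2.INTER_CUBIC))
E
```

```text
now depth/lat [-148.7    0. ] Fstand [ 0.12  2.3  -2.96]
t 13.00 p [517.5 269.8   7.7] head 9.24 yax [ 0.001 -0.001 -1.   ] F [-0.25  2.29 -2.96] M [ 0.13 -0.06  0.14] w 45.04 q [ 0.46  0.68  1.82 -0.    0.65  1.87]
dp [-0.1396 -0.023   0.    ] turn [ 0.0003  0.0004 -0.0002] deg [ 0.   0.1 -0. ]
now depth/lat [-1.496e+02 -1.000e-01] Fstand [-1.22  0.31 -3.07]
t 13.05 p [516.6 269.6   7.5] head 9.24 yax [ 0.    -0.001 -1.   ] F [-1.25  0.11 -3.07] M [ 0.12 -0.04  0.1 ] w 45.01 q [ 0.46  0.68  1.82 -0.    0.65  1.87]
dp [-0.622  -0.0994  0.0025] turn [ 0.0004  0.0001 -0.0002] deg [ 0.1  0.  -0. ]
```

View pics/t6.png

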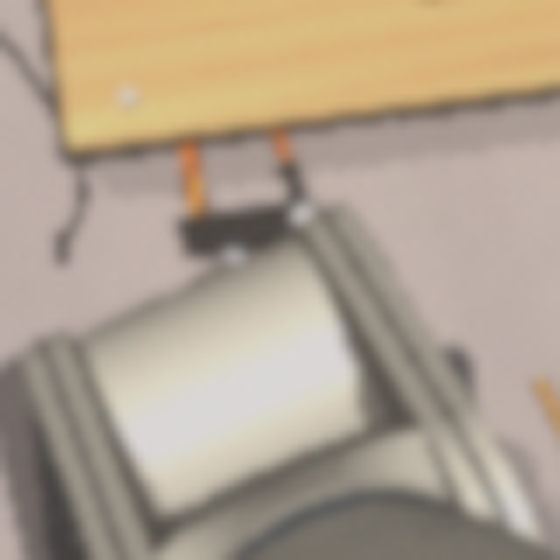

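```bash
python3 - <<'E'
from h import *
A=np.mean([grab('top')['img'].astype(float) for _ in range(4)],0).astype(np.uint8)
save('t7.png',cv2.resize(A[160:190,205:245],None,fx=18,fy=18,interpolation=cv2.INTER_CUBIC))
go(1,-200,0,7.7)
E
```

```text
now depth/lat [-148.2    0. ] Fstand [ 0.61  0.11 -3.28]
t 13.25 p [518.  269.9   7.7] head 9.24 yax [ 0.002 -0.001 -1.   ] F [ 0.59  0.2  -3.28] M [0.06 0.1  0.1 ] w 45.02 q [ 0.46  0.68  1.82 -0.    0.65  1.87]
dp [-6.396e-01 -1.042e-01  2.000e-04] turn [ 0.0002  0.0006 -0.0002] deg [ 0.   0.1 -0. ]
```

View pics/t7.png

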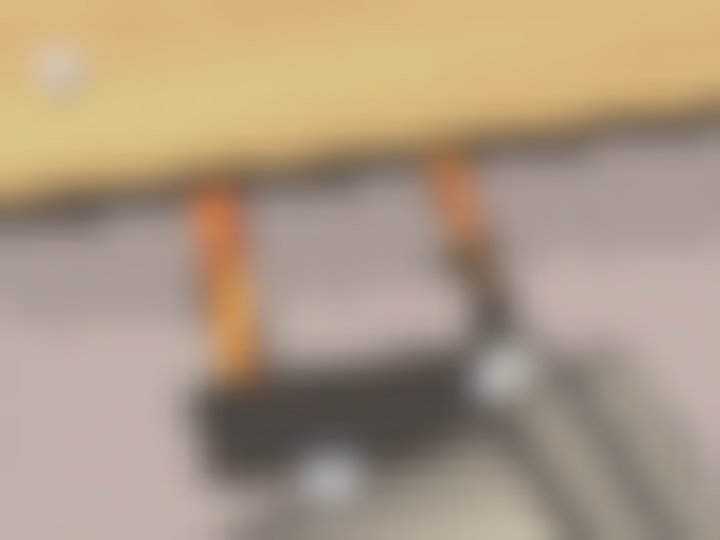

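Emit:
jog_arm(steps=[{"dp": [0.02,0.003,0],"turn": [0,0,0],"claw": 0.51},{"dp": [0.04,0.007,0],"turn": [0,0,0],"claw": 0.51},{"dp": [0.04,0.007,0],"turn": [0,0,0],"claw": 0.51}])

```text
t: 13.5
ee_pos: [520.5, 270.2, 7.4]
orientation: [-1.282, 1.089, -1.091]
ft_force: [-3.7, 0.4, -1.2]
width: 44.8
```

Emit:
jog_arm(steps=[{"dp": [0.02,0.003,0],"turn": [0,0,0],"claw": 0.51},{"dp": [0.04,0.007,0],"turn": [0,0,0],"claw": 0.51},{"dp": [0.04,0.007,0],"turn": [0,0,0],"claw": 0.51}])

```text
t: 13.75
ee_pos: [522.7, 270.1, 7.0]
orientation: [-1.284, 1.091, -1.091]
ft_force: [-4.0, -2.0, -1.1]
width: 44.9
```

```bash
python3 - <<'E'
from h import *
go(1,-100,0,7.7)
grab('side'); go(1,-100,0,7.7)
E
```

```text
now depth/lat [-143.4   -0.5] Fstand [-4.26 -1.33 -1.06]
t 13.75 p [522.7 270.1   7. ] head 9.17 yax [-0.003 -0.003 -1.   ] F [-4.   -2.   -1.06] M [-0.23  0.6  -0.3 ] w 44.92 q [ 0.46  0.68  1.8  -0.    0.66  1.87]
dp [0.5349 0.0933 0.0081] turn [ 0.0008 -0.0008  0.0002] deg [ 0.1 -0.2  0. ]
now depth/lat [-143.4   -0.5] Fstand [-5.18 -1.44 -0.49]
t 13.80 p [522.7 270.1   7. ] head 9.16 yax [-0.002 -0.003 -1.   ] F [-4.89 -2.25 -0.49] M [-0.28  0.74 -0.26] w 45.36 q [ 0.46  0.68  1.8  -0.    0.66  1.87]
dp [0.5346 0.0935 0.0083] turn [ 0.0008 -0.0008  0.0002] deg [ 0.1 -0.1  0. ]
```

Emit:
jog_arm(steps=[{"dp": [-0.05,-0.008,0],"turn": [0,0,0],"claw": 0.51},{"dp": [-0.1,-0.016,0.008],"turn": [0.001,-0.001,0],"claw": 0.51},{"dp": [-0.1,0,0.008],"turn": [0.001,-0.001,0],"claw": 0.57},{"dp": [-0.1,0.01,0.008],"turn": [0.001,-0.001,0],"claw": 0.62},{"dp": [-0.1,0.01,0.008],"turn": [0.001,-0.001,0],"claw": 0.64},{"dp": [-0.1,0.01,0.008],"turn": [0.001,-0.001,0],"claw": 0.64}])

```text
t: 14.3
ee_pos: [515.1, 271.2, 7.8]
orientation: [-1.279, 1.09, -1.091]
ft_force: [-0.2, -0.2, -3.6]
width: 56.4
```

```bash
python3 - <<'E'
from h import *
go(1,-104,2,7.7)
E
```

```text
now depth/lat [-150.7    1.7] Fstand [-0.27 -0.16 -3.63]
t 14.30 p [515.1 271.2   7.8] head 9.17 yax [ 0.001  0.001 -1.   ] F [-0.24 -0.2  -3.63] M [-0.    0.1   0.05] w 56.42 q [0.46 0.68 1.82 0.   0.64 1.87]
dp [ 0.5763  0.0967 -0.0015] turn [-0.0003  0.0004  0.0001] deg [-0.1  0.1  0. ]
```

Emit:
jog_arm(steps=[{"dp": [0.06,0.01,0],"turn": [0,0,0],"claw": 0.64},{"dp": [0.12,0.02,0],"turn": [0,0,0],"claw": 0.64},{"dp": [0.18,0.03,0],"turn": [0,0,0],"claw": 0.64},{"dp": [0.18,0.03,0],"turn": [0,0,0],"claw": 0.64}])

```text
t: 14.63
ee_pos: [531.3, 274.1, 8.1]
orientation: [-1.277, 1.089, -1.091]
ft_force: [0.4, 0.3, -3.7]
width: 56.5
```

Emit:
jog_arm(steps=[{"dp": [0.06,0.01,0],"turn": [0,0,0],"claw": 0.64},{"dp": [0.12,0.02,0],"turn": [0,0,0],"claw": 0.64},{"dp": [0.12,0.02,0],"turn": [0,0,0],"claw": 0.64}])

```text
t: 14.88
ee_pos: [542.4, 276.1, 8.3]
orientation: [-1.275, 1.088, -1.092]
ft_force: [-0.3, 0.1, -3.1]
width: 56.6
```

```bash
python3 - <<'E'
from h import *
go(1,-104,2,7.7)
grab('side'); st()
E
```

```text
now depth/lat [-123.     2.2] Fstand [-0.26  0.1  -3.13]
t 14.88 p [542.4 276.1   8.3] head 9.15 yax [ 0.005  0.003 -1.   ] F [-0.27  0.06 -3.13] M [0.04 0.12 0.03] w 56.60 q [0.45 0.7  1.76 0.   0.67 1.86]
dp [ 0.235   0.036  -0.0074] turn [-0.0008  0.0015  0.0003] deg [-0.1  0.3  0.1]
t 14.93 p [541.7 275.8   8.1] head 9.15 yax [ 0.004  0.002 -1.   ] F [-0.43 -0.25 -3.72] M [ 0.01  0.05 -0.01] w 56.36 q [0.45 0.7  1.76 0.   0.67 1.86]
```

Emit:
jog_arm(steps=[{"dp": [0.06,0.009,-0.003],"turn": [0,0.001,0],"claw": 0.64},{"dp": [0.11,0.016,-0.006],"turn": [-0.001,0.001,0],"claw": 0.64},{"dp": [0.11,0.016,-0.006],"turn": [-0.001,0.001,0],"claw": 0.64}])

```text
t: 15.18
ee_pos: [551.8, 277.5, 7.8]
orientation: [-1.279, 1.089, -1.093]
ft_force: [0.6, 0.1, -3.0]
width: 56.3
```

Emit:
jog_arm(steps=[{"dp": [0.05,0.008,0],"turn": [0,0,0],"claw": 0.64},{"dp": [0.1,0.015,0],"turn": [0,0,0],"claw": 0.64},{"dp": [0.1,0.015,0],"turn": [0,0,0],"claw": 0.64}])

```text
t: 15.43
ee_pos: [560.9, 279.0, 8.0]
orientation: [-1.278, 1.088, -1.093]
ft_force: [0.7, 0.2, -3.2]
width: 56.6
```

```bash
python3 - <<'E'
from h import *
go(1,-104,1,7.7)
E
```

```text
now depth/lat [-104.3    2.1] Fstand [ 0.73  0.06 -3.19]
t 15.43 p [560.9 279.    8. ] head 9.13 yax [ 0.003 -0.    -1.   ] F [ 0.71  0.18 -3.19] M [0.06 0.07 0.01] w 56.58 q [ 0.44  0.72  1.72 -0.    0.7   1.86]
dp [ 0.0058 -0.0126 -0.004 ] turn [0.     0.0011 0.0004] deg [0.  0.2 0.1]
```

Emit:
jog_arm(steps=[{"dp": [0,-0.012,0],"turn": [0,0,0],"claw": 0.6},{"dp": [0,-0.012,0],"turn": [0,0,0],"claw": 0.57},{"dp": [0,-0.012,0],"turn": [0,0,0],"claw": 0.55},{"dp": [0,-0.012,0],"turn": [0,0,0],"claw": 0.535},{"dp": [0,-0.012,0],"turn": [0,0,0],"claw": 0.535},{"dp": [0,-0.012,0],"turn": [0,0,0],"claw": 0.535}])

```text
t: 15.93
ee_pos: [560.8, 277.9, 8.0]
orientation: [-1.278, 1.089, -1.093]
ft_force: [-0.5, -0.7, -3.8]
width: 47.1
```

```bash
python3 - <<'E'
from h import *
go(1,-104,1,7.7)
grab('side'); st()
E
```

```text
now depth/lat [-104.6    1.1] Fstand [-0.6  -0.65 -3.85]
t 15.93 p [560.8 277.9   8. ] head 9.13 yax [ 0.003 -0.    -1.   ] F [-0.48 -0.74 -3.85] M [-0.01  0.04 -0.05] w 47.13 q [ 0.44  0.72  1.72 -0.    0.7   1.86]
dp [ 0.0079  0.     -0.0038] turn [0.0001 0.001  0.0004] deg [0.  0.2 0.1]
t 15.98 p [560.8 278.    8. ] head 9.13 yax [ 0.003 -0.    -1.   ] F [-0.16  0.32 -3.18] M [-0.1   0.11 -0.05] w 46.92 q [ 0.44  0.72  1.72 -0.    0.7   1.86]
```

Emit:
jog_arm(steps=[{"dp": [0,0,0],"turn": [0,0,0],"claw": 0.525},{"dp": [0,0,0],"turn": [0,0,0],"claw": 0.517},{"dp": [0,0,0],"turn": [0,0,0],"claw": 0.512},{"dp": [0,0,0],"turn": [0,0,0],"claw": 0.512},{"dp": [0,0,0],"turn": [0,0,0],"claw": 0.512}])

```text
t: 16.4
ee_pos: [560.8, 278.0, 8.0]
orientation: [-1.278, 1.089, -1.093]
ft_force: [0.4, -0.8, -3.2]
width: 45.3
```

```bash
python3 - <<'E'
from h import *
go(1,-104,1,7.7)
grab('side'); go(1,-104,1,7.7)
E
```

```text
now depth/lat [-104.6    1.1] Fstand [ 0.24 -0.82 -3.17]
t 16.40 p [560.8 278.    8. ] head 9.13 yax [ 0.003 -0.    -1.   ] F [ 0.37 -0.77 -3.17] M [ 0.04 -0.01 -0.08] w 45.34 q [ 0.44  0.72  1.72 -0.    0.7   1.86]
dp [ 0.0074 -0.0004 -0.0037] turn [0.0001 0.001  0.0004] deg [0.  0.2 0.1]
now depth/lat [-104.5    1.1] Fstand [ 0.05 -0.4  -3.44]
t 16.45 p [560.8 278.    8. ] head 9.13 yax [ 0.003 -0.    -1.   ] F [ 0.11 -0.38 -3.44] M [-0.07  0.08 -0.01] w 45.47 q [ 0.44  0.72  1.72 -0.    0.7   1.86]
dp [ 0.007  -0.0006 -0.0038] turn [0.     0.0011 0.0004] deg [0.  0.2 0.1]
```

Emit:
jog_arm(steps=[{"dp": [-0.02,-0.003,0],"turn": [0,0,0],"claw": 0.508},{"dp": [-0.04,-0.006,0],"turn": [0,0,0],"claw": 0.508},{"dp": [-0.06,-0.01,0],"turn": [0,0,0],"claw": 0.508}])

```text
t: 16.7
ee_pos: [556.8, 277.3, 8.2]
orientation: [-1.277, 1.088, -1.094]
ft_force: [4.3, -0.6, -4.8]
width: 44.6
```

```bash
python3 - <<'E'
from h import *
go(1,-104,1,7.7)
grab('side'); go(1,-104,1,7.7)
E
```

```text
now depth/lat [-108.7    1.1] Fstand [ 4.16 -1.24 -4.79]
t 16.70 p [556.8 277.3   8.2] head 9.11 yax [ 0.005  0.    -1.   ] F [ 4.3  -0.56 -4.79] M [-0.1  -0.53 -0.14] w 44.57 q [ 0.44  0.71  1.73 -0.    0.69  1.86]
dp [ 0.0581  0.008  -0.0067] turn [-0.0001  0.0015  0.0005] deg [-0.   0.3  0.1]
now depth/lat [-109.2    1.1] Fstand [ 4.85 -0.83 -3.34]
t 16.75 p [556.3 277.2   8.2] head 9.12 yax [ 0.004  0.    -1.   ] F [ 4.92 -0.04 -3.34] M [-0.08 -0.66 -0.11] w 45.16 q [ 0.44  0.71  1.73 -0.    0.69  1.86]
dp [ 0.0642  0.0095 -0.0059] turn [-0.0001  0.0013  0.0004] deg [-0.   0.2  0.1]
```

Emit:
jog_arm(steps=[{"dp": [-0.04,-0.006,0],"turn": [0,0,0],"claw": 0.506},{"dp": [-0.08,-0.013,0],"turn": [0,0,0],"claw": 0.506},{"dp": [-0.12,-0.019,0],"turn": [0,0,0],"claw": 0.506}])

```text
t: 17.0
ee_pos: [547.7, 276.0, 8.7]
orientation: [-1.275, 1.087, -1.094]
ft_force: [5.9, -0.2, -3.8]
width: 44.9
```

Emit:
jog_arm(steps=[{"dp": [-0.04,-0.006,0],"turn": [0,0,0],"claw": 0.506},{"dp": [-0.08,-0.013,0],"turn": [0,0,0],"claw": 0.506},{"dp": [-0.12,-0.019,0],"turn": [0,0,0],"claw": 0.506}])

```text
t: 17.25
ee_pos: [538.9, 274.8, 9.2]
orientation: [-1.273, 1.086, -1.095]
ft_force: [5.1, -0.5, -3.5]
width: 44.6
```

Emit:
jog_arm(steps=[{"dp": [-0.04,-0.006,0],"turn": [0,0,0],"claw": 0.506},{"dp": [-0.08,-0.013,0],"turn": [0,0,0],"claw": 0.506},{"dp": [-0.12,-0.019,0],"turn": [0,0,0],"claw": 0.506}])

```text
t: 17.5
ee_pos: [529.8, 273.4, 9.6]
orientation: [-1.271, 1.085, -1.095]
ft_force: [5.8, -0.5, -2.9]
width: 44.8
```

```bash
python3 - <<'E'
from h import *
go(1,-160,1,7.7)
d=grab('top'); go(1,-160,1,7.7)
save('t8.png',cv2.resize(d['img'][155:195,200:250],None,fx=14,fy=14,interpolation=cv2.INTER_CUBIC))
E
```

```text
now depth/lat [-135.9    1.6] Fstand [ 5.63 -1.42 -2.87]
t 17.50 p [529.8 273.4   9.6] head 9.09 yax [ 0.01   0.003 -1.   ] F [ 5.78 -0.5  -2.87] M [-0.1  -0.85 -0.23] w 44.77 q [ 0.46  0.68  1.8  -0.    0.65  1.87]
dp [-0.2962 -0.0553 -0.0235] turn [-0.0009  0.0033  0.0006] deg [-0.2  0.6  0.1]
now depth/lat [-136.8    1.5] Fstand [ 2.94 -0.4  -2.57]
t 17.55 p [529.  273.2   9.4] head 9.10 yax [ 0.009  0.002 -1.   ] F [ 2.97  0.07 -2.57] M [ 0.02 -0.78 -0.18] w 45.21 q [ 0.46  0.68  1.8  -0.    0.65  1.87]
dp [-0.2858 -0.0529 -0.0217] turn [-0.0007  0.0029  0.0006] deg [-0.1  0.5  0.1]
```

View pics/t8.png

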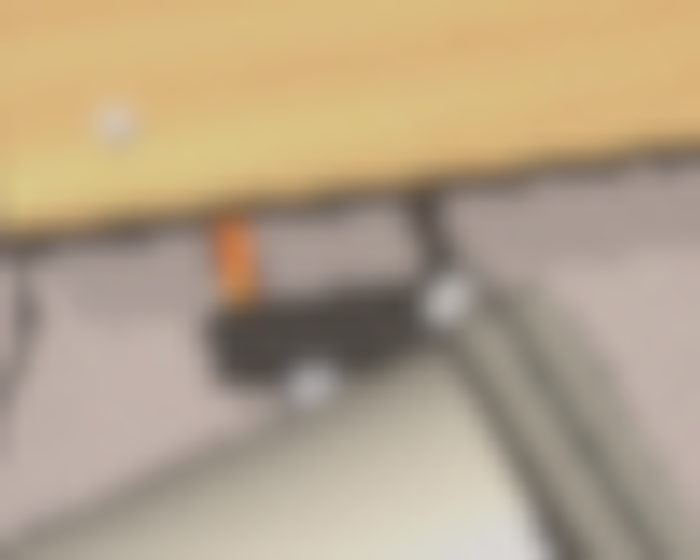

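Emit:
jog_arm(steps=[{"dp": [-0.03,-0.005,-0.02],"turn": [-0.001,0.003,0],"claw": 0.503},{"dp": [-0.06,-0.011,-0.025],"turn": [-0.001,0.004,0],"claw": 0.503},{"dp": [-0.1,-0.017,-0.025],"turn": [-0.001,0.004,0],"claw": 0.503}])

```text
t: 17.8
ee_pos: [522.6, 272.6, 8.0]
orientation: [-1.28, 1.092, -1.091]
ft_force: [6.5, 0.9, -3.5]
width: 44.8
```

```bash
python3 - <<'E'
from h import *
go(1,-160,1,7.7)
A=np.mean([grab('top')['img'].astype(float) for _ in range(3)],0).astype(np.uint8); go(1,-160,1,7.7)
save('t9.png',cv2.resize(A[155:195,200:250],None,fx=14,fy=14,interpolation=cv2.INTER_CUBIC))
E
```

```text
now depth/lat [-143.2    1.9] Fstand [ 6.53 -0.12 -3.49]
t 17.80 p [522.6 272.6   8. ] head 9.11 yax [-0.     0.001 -1.   ] F [ 6.47  0.92 -3.49] M [ 0.14 -1.05 -0.  ] w 44.81 q [0.46 0.68 1.8  0.   0.66 1.87]
dp [-0.2056 -0.0447 -0.0038] turn [-0.0002 -0.0001  0.0005] deg [-0.  -0.   0.1]
now depth/lat [-144.2    1.8] Fstand [ 4.73  0.91 -2.22]
t 17.95 p [521.6 272.3   7.9] head 9.12 yax [-0.002 -0.    -1.   ] F [ 4.52  1.65 -2.22] M [ 0.23 -0.93  0.03] w 44.72 q [0.46 0.68 1.8  0.   0.66 1.87]
dp [-0.1939 -0.0417 -0.0021] turn [ 0.     -0.0006  0.0004] deg [ 0.  -0.1  0.1]
```

View pics/t9.png

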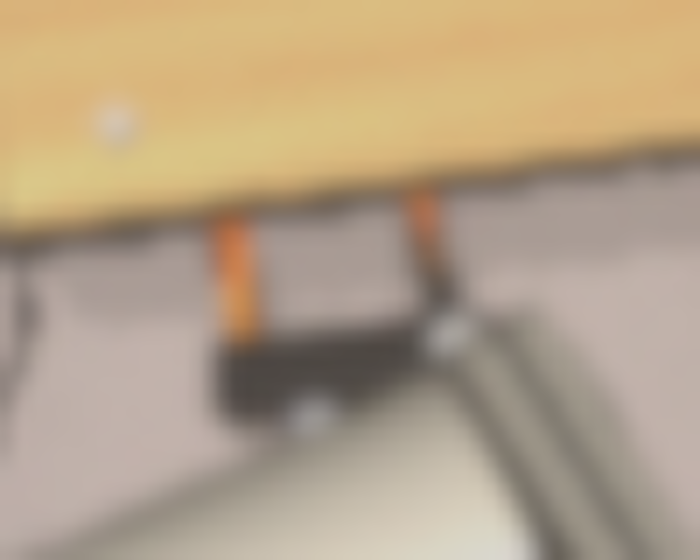

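Emit:
jog_arm(steps=[{"dp": [0,0,0],"turn": [0,0,0],"claw": 0.498},{"dp": [0,0,0],"turn": [0,0,0],"claw": 0.498},{"dp": [0,0,0],"turn": [0,0,0],"claw": 0.498}])

```text
t: 18.2
ee_pos: [521.6, 272.4, 7.9]
orientation: [-1.282, 1.092, -1.09]
ft_force: [3.6, 0.8, -2.5]
width: 44.7
```

```bash
python3 - <<'E'
from h import *
for i in range(4):
  o=ctrl.get_obs(); print(inv(o['ee_pos'],1),fs(o['ft_force']),o['width']); grab('side')
E
```

```text
[-144.2    1.9] [ 3.64  0.21 -2.53] 44.663441161991585
[-144.1    1.9] [ 3.84  0.27 -2.31] 44.2364277544424
[-144.1    1.9] [ 3.95  0.69 -2.34] 44.4608969408344
[-144.1    1.9] [ 3.02  0.39 -1.73] 44.631340497574364
```

Emit:
jog_arm(steps=[{"dp": [-0.03,-0.006,0],"turn": [0,0,0],"claw": 0.498},{"dp": [-0.07,-0.013,0],"turn": [0,0,0],"claw": 0.498},{"dp": [-0.11,-0.02,-0.003],"turn": [0,0,0],"claw": 0.498}])

```text
t: 18.65
ee_pos: [513.7, 271.1, 7.8]
orientation: [-1.28, 1.091, -1.091]
ft_force: [6.9, 1.5, -3.4]
width: 44.1
```

```bash
python3 - <<'E'
from h import *
go(1,-160,1,7.7)
A=np.mean([grab('top')['img'].astype(float) for _ in range(3)],0).astype(np.uint8); go(1,-160,1,7.7)
save('t10.png',cv2.resize(A[155:195,200:250],None,fx=14,fy=14,interpolation=cv2.INTER_CUBIC))
E
```

```text
now depth/lat [-152.2    1.9] Fstand [ 7.08  0.37 -3.42]
t 18.65 p [513.7 271.1   7.8] head 9.13 yax [-0.     0.001 -1.   ] F [ 6.93  1.5  -3.42] M [ 0.23 -1.08  0.03] w 44.11 q [0.46 0.68 1.82 0.   0.64 1.88]
dp [-0.0945 -0.0262 -0.0014] turn [-0.0002 -0.      0.0004] deg [-0.  -0.   0.1]
now depth/lat [-153.     1.7] Fstand [ 4.05  0.46 -1.39]
t 18.80 p [512.9 270.8   7.7] head 9.14 yax [-0.002 -0.    -1.   ] F [ 3.93  1.1  -1.39] M [ 0.22 -0.88  0.05] w 44.21 q [0.46 0.68 1.82 0.   0.64 1.88]
dp [-0.0846 -0.0231 -0.0001] turn [ 0.     -0.0005  0.0003] deg [ 0.  -0.1  0.1]
```

View pics/t10.png

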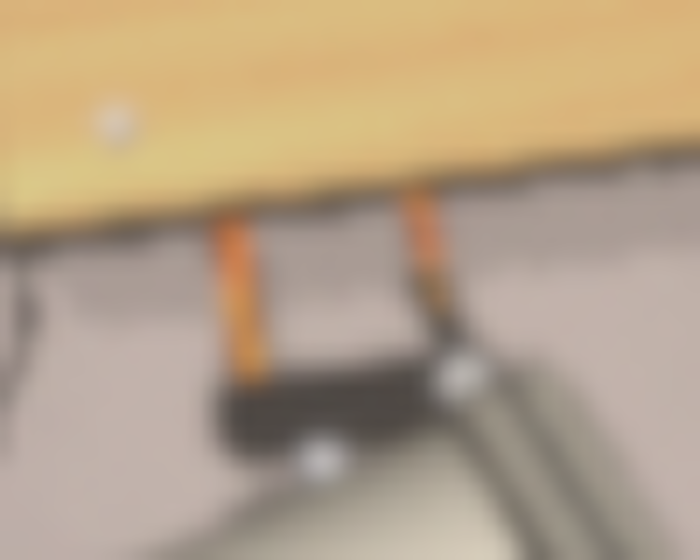

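Emit:
jog_arm(steps=[{"dp": [-0.03,-0.006,0],"turn": [0,0,0],"claw": 0.5},{"dp": [-0.07,-0.013,0],"turn": [0,0,0],"claw": 0.5},{"dp": [-0.11,-0.02,-0.003],"turn": [0,0,0],"claw": 0.5}])

```text
t: 19.05
ee_pos: [505.0, 269.6, 7.7]
orientation: [-1.28, 1.091, -1.091]
ft_force: [6.3, 1.9, -2.3]
width: 44.4
```

```bash
python3 - <<'E'
from h import *
go(1,-160,1,7.7)
A=np.mean([grab('top')['img'].astype(float) for _ in range(3)],0).astype(np.uint8); go(1,-160,1,7.7)
save('t11.png',cv2.resize(A[155:195,200:250],None,fx=14,fy=14,interpolation=cv2.INTER_CUBIC))
E
```

```text
now depth/lat [-161.     1.7] Fstand [ 6.56  0.87 -2.28]
t 19.05 p [505.  269.6   7.7] head 9.13 yax [ 0.     0.001 -1.   ] F [ 6.34  1.91 -2.28] M [ 0.22 -1.18  0.04] w 44.35 q [0.47 0.67 1.84 0.   0.63 1.88]
dp [ 0.0141 -0.007  -0.0001] turn [-0.0002  0.      0.0004] deg [-0.   0.   0.1]
now depth/lat [-161.8    1.6] Fstand [ 3.19  0.41 -1.58]
t 19.20 p [504.2 269.3   7.6] head 9.14 yax [-0.001  0.    -1.   ] F [ 3.08  0.91 -1.58] M [ 0.21 -0.89  0.08] w 44.29 q [0.47 0.67 1.84 0.   0.63 1.88]
dp [ 0.0237 -0.0042  0.0012] turn [-0.     -0.0004  0.0003] deg [-0.  -0.1  0.1]
```

View pics/t11.png

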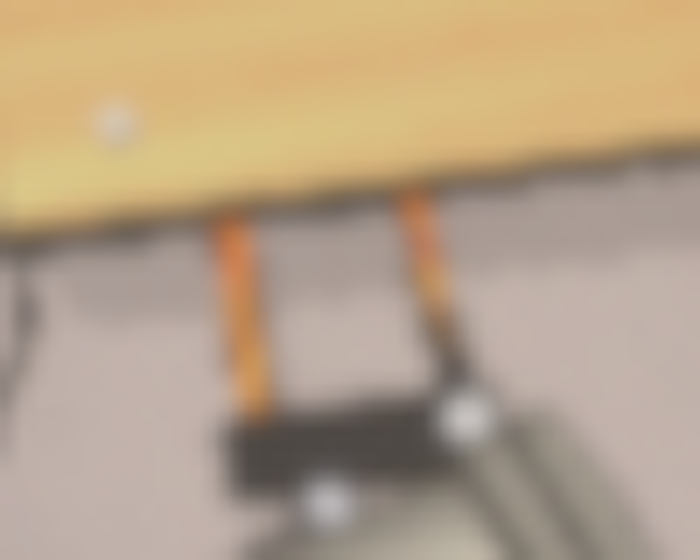

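Emit:
jog_arm(steps=[{"dp": [-0.03,-0.006,0],"turn": [0,0,0],"claw": 0.5},{"dp": [-0.07,-0.013,0],"turn": [0,0,0],"claw": 0.5},{"dp": [-0.11,-0.02,-0.002],"turn": [0,0,0],"claw": 0.5}])

```text
t: 19.45
ee_pos: [496.3, 268.0, 7.6]
orientation: [-1.28, 1.091, -1.09]
ft_force: [6.2, 0.9, -2.5]
width: 44.0
```

```bash
python3 - <<'E'
from h import *
go(1,-160,1,7.7)
A=np.mean([grab('top')['img'].astype(float) for _ in range(3)],0).astype(np.uint8); go(1,-160,1,7.7)
save('t12.png',cv2.resize(A[155:195,200:250],None,fx=14,fy=14,interpolation=cv2.INTER_CUBIC))
E
```

```text
now depth/lat [-169.9    1.6] Fstand [ 6.25 -0.12 -2.53]
t 19.45 p [496.3 268.    7.6] head 9.14 yax [ 0.     0.001 -1.   ] F [ 6.19  0.88 -2.53] M [ 0.2  -1.17  0.03] w 43.98 q [0.47 0.66 1.86 0.   0.62 1.88]
dp [0.1233 0.0122 0.0009] turn [-0.0003  0.0001  0.0004] deg [-0.   0.   0.1]
now depth/lat [-170.7    1.5] Fstand [ 3.02 -0.37 -2.06]
t 19.60 p [495.5 267.8   7.5] head 9.15 yax [-0.001  0.    -1.   ] F [ 3.04  0.12 -2.06] M [ 0.23 -0.92  0.06] w 44.74 q [0.47 0.66 1.86 0.   0.62 1.88]
dp [0.1334 0.0153 0.0025] turn [-0.     -0.0004  0.0003] deg [-0.  -0.1  0. ]
```

View pics/t12.png

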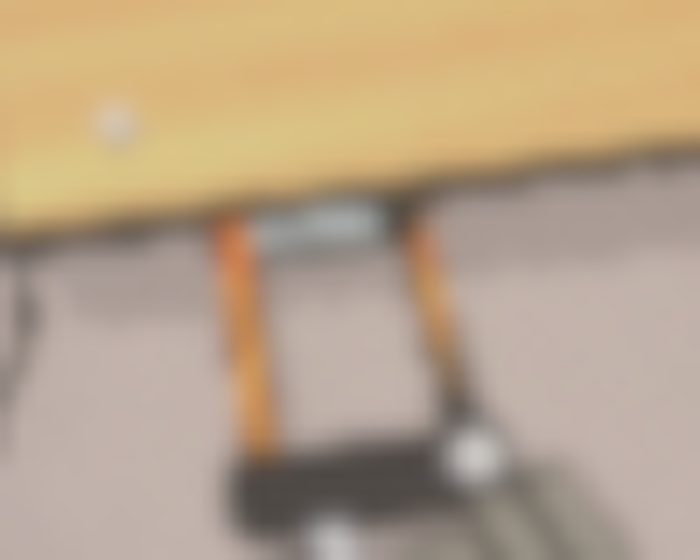

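Emit:
jog_arm(steps=[{"dp": [-0.03,-0.005,0],"turn": [0,0,0],"claw": 0.5},{"dp": [-0.07,-0.012,0],"turn": [0,0,0],"claw": 0.5},{"dp": [-0.11,-0.019,0],"turn": [0,0,0],"claw": 0.5},{"dp": [-0.15,-0.026,0],"turn": [0,0,0],"claw": 0.5}])

```text
t: 19.93
ee_pos: [483.2, 265.6, 7.5]
orientation: [-1.282, 1.092, -1.09]
ft_force: [2.0, 0.6, -2.4]
width: 44.4
```

```bash
python3 - <<'E'
from h import *
go(1,-160,1,7.7)
A=np.mean([grab('top')['img'].astype(float) for _ in range(3)],0).astype(np.uint8); go(1,-160,1,7.7)
save('t13.png',cv2.resize(A[155:195,200:250],None,fx=14,fy=14,interpolation=cv2.INTER_CUBIC))
E
```

```text
now depth/lat [-183.1    1.3] Fstand [ 2.04  0.31 -2.4 ]
t 19.93 p [483.2 265.6   7.5] head 9.14 yax [-0.002 -0.    -1.   ] F [ 1.96  0.63 -2.4 ] M [ 0.21 -0.69  0.  ] w 44.40 q [0.48 0.65 1.89 0.   0.6  1.89]
dp [0.2862 0.0425 0.0027] turn [ 0.     -0.0006  0.0003] deg [ 0.  -0.1  0.1]
now depth/lat [-184.4    1. ] Fstand [-0.53 -0.02 -0.27]
t 20.08 p [482.1 265.1   7.2] head 9.15 yax [-0.004 -0.001 -1.   ] F [-0.52 -0.1  -0.27] M [ 0.06 -0.22  0.03] w 43.97 q [0.48 0.65 1.89 0.   0.61 1.89]
dp [0.3009 0.0482 0.006 ] turn [ 0.0003 -0.0013  0.0003] deg [ 0.1 -0.2  0.1]
```

View pics/t13.png

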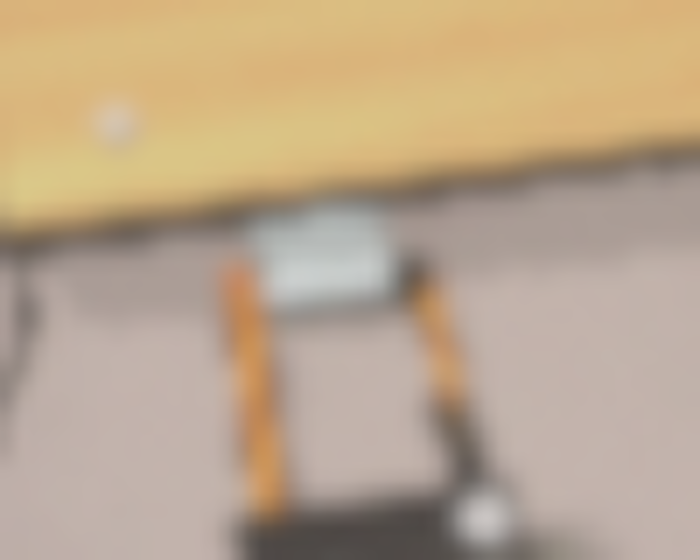

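Emit:
jog_arm(steps=[{"dp": [-0.03,-0.005,0.005],"turn": [0,0,0],"claw": 0.505},{"dp": [-0.08,-0.013,0.006],"turn": [0,-0.001,0],"claw": 0.505},{"dp": [-0.15,-0.024,0.006],"turn": [0,-0.001,0],"claw": 0.505},{"dp": [-0.22,-0.036,0.006],"turn": [0,-0.001,0],"claw": 0.505},{"dp": [-0.29,-0.047,0.006],"turn": [0,-0.001,0],"claw": 0.505},{"dp": [-0.36,-0.058,0.006],"turn": [0,-0.001,0],"claw": 0.505},{"dp": [-0.43,-0.07,0.006],"turn": [0,-0.001,0],"claw": 0.505},{"dp": [-0.43,-0.07,0.006],"turn": [0,-0.001,0],"claw": 0.505}])

```text
t: 20.75
ee_pos: [445.6, 258.9, 7.5]
orientation: [-1.284, 1.092, -1.09]
ft_force: [-2.4, -0.3, -2.9]
width: 45.2
```

```bash
python3 - <<'E'
from h import *
go(1,-260,1,7.7)
A=np.mean([grab('top')['img'].astype(float) for _ in range(3)],0).astype(np.uint8); go(1,-260,1,7.7)
save('t14.png',cv2.resize(A[155:205,195:255],None,fx=12,fy=12,interpolation=cv2.INTER_CUBIC))
E
```

```text
now depth/lat [-221.3    0.7] Fstand [-2.45  0.13 -2.9 ]
t 20.75 p [445.6 258.9   7.5] head 9.17 yax [-0.003 -0.002 -1.   ] F [-2.44 -0.26 -2.9 ] M [-0.    0.15  0.01] w 45.18 q [ 0.5   0.62  1.97 -0.    0.56  1.91]
dp [-0.4778 -0.0737  0.0029] turn [ 0.0007 -0.001   0.0001] deg [ 0.1 -0.2  0. ]
now depth/lat [-219.8    0.9] Fstand [-0.7   0.24 -3.02]
t 20.90 p [447.2 259.4   7.6] head 9.15 yax [-0.002 -0.002 -1.   ] F [-0.73  0.12 -3.02] M [0.01 0.2  0.03] w 44.75 q [ 0.5   0.62  1.97 -0.    0.56  1.91]
dp [-0.4968 -0.0795  0.0009] turn [ 0.0005 -0.0006  0.0003] deg [ 0.1 -0.1  0. ]
```

View pics/t14.png

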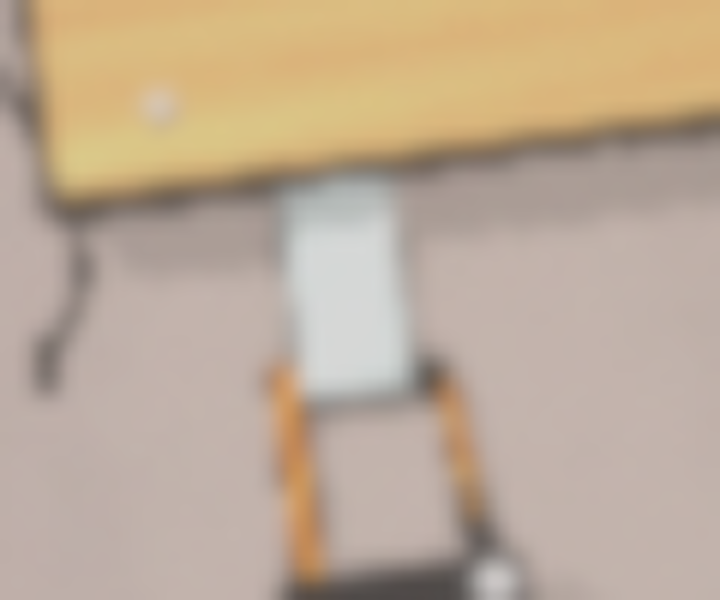

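Emit:
jog_arm(steps=[{"dp": [-0.04,-0.006,0],"turn": [0,0,0],"claw": 0.505},{"dp": [-0.11,-0.018,0],"turn": [0,0,0],"claw": 0.505},{"dp": [-0.18,-0.029,0],"turn": [0,0,0],"claw": 0.505},{"dp": [-0.25,-0.041,0],"turn": [0,0,0],"claw": 0.505},{"dp": [-0.32,-0.052,0],"turn": [0,0,0],"claw": 0.505},{"dp": [-0.39,-0.063,0],"turn": [0,0,0],"claw": 0.505},{"dp": [-0.46,-0.075,0],"turn": [0,0,0],"claw": 0.505},{"dp": [-0.48,-0.078,0],"turn": [0,0,0],"claw": 0.505},{"dp": [-0.48,-0.078,0],"turn": [0,0,0],"claw": 0.505}])

```text
t: 21.65
ee_pos: [407.8, 252.8, 7.6]
orientation: [-1.284, 1.092, -1.09]
ft_force: [-1.5, -0.4, -2.4]
width: 44.9
```

```bash
cat > box.py <<'E'
from h import *
import sys
go(1,-260,1,7.7)
ds=[grab('top') for _ in range(3)]; d=ds[0]
A=np.mean([x['img'].astype(float) for x in ds],0).astype(np.uint8); st()
S=8;x0,y0=195,155
big=cv2.resize(A[155:225,195:255],None,fx=S,fy=S,interpolation=cv2.INTER_CUBIC)
rgb=big.astype(int); m=((rgb[...,2]-rgb[...,0])>-8)&(rgb.min(-1)>150); m=cv2.morphologyEx(m.astype(np.uint8),cv2.MORPH_OPEN,np.ones((9,9)))
for c in sorted(cv2.findContours(m,0,2)[0],key=cv2.contourArea)[-3:]:
    r=cv2.minAreaRect(c); P=[((q[0]+.5)/S-.5+x0,(q[1]+.5)/S-.5+y0) for q in cv2.boxPoints(r)]
    W=[ray(d,*q,18) for q in P]; print(cv2.contourArea(c),np.round(P,1).tolist(),[inv(w,1).tolist() for w in W])
save(sys.argv[1],cv2.resize(A[155:225,190:270],None,fx=9,fy=8.5,interpolation=cv2.INTER_CUBIC)[:600])
E
python3 box.py t15.png
```

```text
now depth/lat [-259.7    0.7] Fstand [-1.5  -0.19 -2.45]
t 21.65 p [407.8 252.8   7.6] head 9.17 yax [-0.003 -0.002 -1.   ] F [-1.45 -0.43 -2.45] M [-0.    0.18  0.01] w 44.92 q [ 0.53  0.59  2.05 -0.    0.51  1.94]
dp [-0.0044  0.0025  0.0012] turn [ 0.0007 -0.0009  0.0002] deg [ 0.1 -0.2  0. ]
t 21.80 p [408.5 253.    7.6] head 9.16 yax [-0.002 -0.002 -1.   ] F [-1.28 -0.16 -2.72] M [0.06 0.24 0.03] w 45.08 q [ 0.53  0.59  2.04 -0.    0.51  1.94]
512.0 [[236.10000610351562, 213.6999969482422], [238.89999389648438, 213.6999969482422], [238.89999389648438, 216.89999389648438], [236.10000610351562, 216.89999389648438]] [[-138.0, -27.9], [-139.2, -36.7], [-149.2, -35.4], [-147.9, -26.6]]
673.5 [[225.8000030517578, 220.39999389648438], [228.89999389648438, 220.39999389648438], [228.89999389648438, 224.39999389648438], [225.8000030517578, 224.39999389648438]] [[-154.3, 6.0], [-155.6, -3.5], [-167.8, -1.9], [-166.4, 7.6]]
10997.5 [[218.60000610351562, 181.6999969482422], [228.3000030517578, 180.1999969482422], [231.1999969482422, 199.39999389648438], [221.5, 200.8000030517578]] [[-31.2, 12.6], [-30.7, -18.0], [-91.7, -19.1], [-92.2, 11.2]]
```

View pics/t15.png

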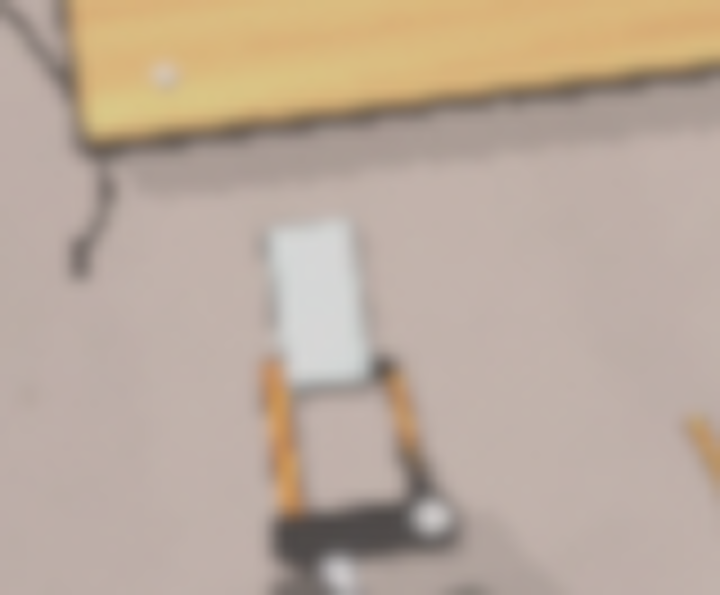

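Emit:
jog_arm(steps=[{"dp": [0,0,-0.006],"turn": [0,0,0],"claw": 0.51},{"dp": [0,0,-0.012],"turn": [0,0,0],"claw": 0.53},{"dp": [0,0,-0.012],"turn": [0,0,0],"claw": 0.56},{"dp": [0,0,-0.012],"turn": [0,0,0],"claw": 0.6},{"dp": [0,0,-0.012],"turn": [0,0,0],"claw": 0.64},{"dp": [0,0,-0.012],"turn": [0,0,0],"claw": 0.66},{"dp": [0,0,-0.012],"turn": [0,0,0],"claw": 0.68},{"dp": [0,0,-0.012],"turn": [0,0,0],"claw": 0.72},{"dp": [0,0,-0.012],"turn": [0,0,0],"claw": 0.8},{"dp": [0,0,-0.012],"turn": [0,0,0],"claw": 0.9},{"dp": [0,0,-0.012],"turn": [0,0,0],"claw": 0.9}])

```text
t: 22.72
ee_pos: [408.6, 253.1, 6.8]
orientation: [-1.283, 1.092, -1.091]
ft_force: [0.6, -1.0, 0.1]
width: 78.0
```

```bash
python3 box.py t16.png
```

```text
now depth/lat [-258.8    0.9] Fstand [ 0.44 -1.04  0.05]
t 22.72 p [408.6 253.1   6.8] head 9.16 yax [-0.002 -0.002 -1.   ] F [ 0.6  -0.96  0.05] M [ 0.03 -0.04  0.04] w 77.99 q [ 0.53  0.6   2.04 -0.    0.51  1.94]
dp [-0.015  -0.0012  0.0115] turn [ 0.0005 -0.0007  0.0002] deg [ 0.1 -0.1  0. ]
t 22.87 p [408.5 253.    6.7] head 9.16 yax [-0.002 -0.002 -1.   ] F [-0.22 -0.46  0.26] M [0.02 0.   0.02] w 79.18 q [ 0.53  0.6   2.04 -0.    0.51  1.94]
158.0 [[224.89999389648438, 220.89999389648438], [226.6999969482422, 220.89999389648438], [226.6999969482422, 222.39999389648438], [224.89999389648438, 222.39999389648438]] [[-155.4, 8.9], [-156.2, 3.6], [-160.7, 4.2], [-160.0, 9.5]]
540.0 [[233.8000030517578, 214.10000610351562], [236.89999389648438, 214.10000610351562], [236.89999389648438, 217.1999969482422], [233.8000030517578, 217.1999969482422]] [[-138.2, -20.9], [-139.5, -30.5], [-149.1, -29.2], [-147.7, -19.6]]
11286.5 [[218.8000030517578, 181.1999969482422], [228.60000610351562, 180.10000610351562], [230.8000030517578, 199.5], [221.0, 200.60000610351562]] [[-29.8, 11.6], [-30.5, -19.0], [-91.9, -17.7], [-91.2, 12.7]]
```

View pics/t16.png

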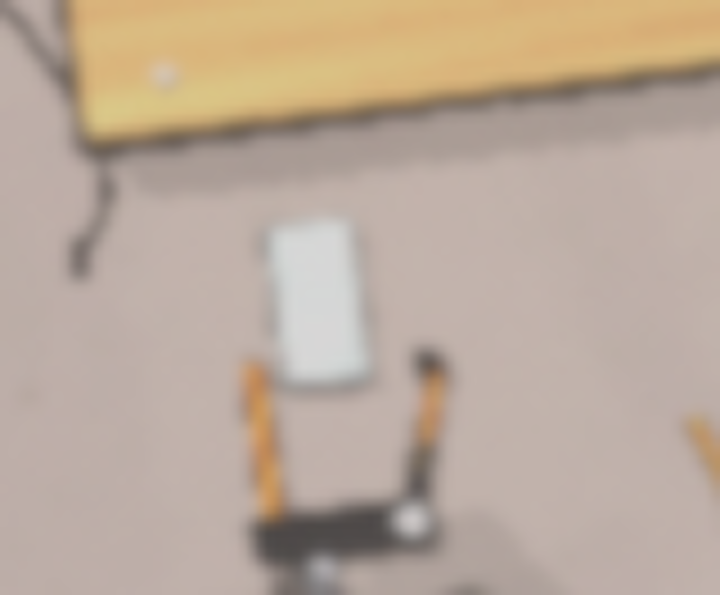

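Emit:
jog_arm(steps=[{"dp": [0,0,0],"turn": [0,0,0],"claw": 1},{"dp": [0,0,0.1],"turn": [0,0,0],"claw": 1},{"dp": [0,0,0.35],"turn": [0,0,0],"claw": 1},{"dp": [0,0,0.7],"turn": [0,0,0],"claw": 1},{"dp": [0,0,1],"turn": [0,0,0],"claw": 1},{"dp": [0,0,1],"turn": [0,0,0],"claw": 1}])

```text
t: 23.37
ee_pos: [410.8, 254.4, 90.8]
orientation: [-1.277, 1.089, -1.091]
ft_force: [0.2, 0.5, -0.0]
width: 87.8
```

Emit:
jog_arm(steps=[{"dp": [0,-0.35,0.35],"turn": [0,0,0],"claw": 1},{"dp": [0,-0.7,0.7],"turn": [0,0,0],"claw": 1},{"dp": [0,-1,1],"turn": [0,0,0],"claw": 1},{"dp": [0,-1,1],"turn": [0,0,0],"claw": 1}])

```text
t: 23.7
ee_pos: [412.1, 172.4, 174.2]
orientation: [-1.272, 1.087, -1.095]
ft_force: [0.5, 1.0, 0.3]
width: 87.6
```

Emit:
jog_arm(steps=[{"dp": [0,-0.4,0],"turn": [0,0,0],"claw": 1},{"dp": [0,-0.8,0],"turn": [0,0,0],"claw": 1},{"dp": [0,-1,0],"turn": [0,0,0],"claw": 1}])

```text
t: 23.95
ee_pos: [411.3, 90.7, 173.8]
orientation: [-1.273, 1.087, -1.095]
ft_force: [0.2, 0.4, -0.1]
width: 87.7
```

Emit:
jog_arm(steps=[{"dp": [0,-0.4,0],"turn": [0,0,0],"claw": 1},{"dp": [0,-0.8,0],"turn": [0,0,0],"claw": 1},{"dp": [0,-1,0],"turn": [0,0,0],"claw": 1},{"dp": [0,-1,0],"turn": [0,0,0],"claw": 1}])

```text
t: 24.28
ee_pos: [410.9, 8.8, 173.1]
orientation: [-1.272, 1.09, -1.097]
ft_force: [0.4, 0.3, -1.1]
width: 88.1
```

```bash
python3 box.py t17.png; python3 - <<'E'
from h import *
d=grab('top'); save('t18.png',d['img']); s=grab('side'); save('s18.png',cv2.resize(s['img'][150:260,130:350],None,fx=3.5,fy=3.5,interpolation=cv2.INTER_CUBIC))
W=cloud(d); print('box z',np.nanmedian(W[184:197,222:228,2]))
E
```

```text
now depth/lat [-295.6 -240.6] Fstand [ 0.39  0.22 -1.13]
t 24.28 p [410.9   8.8 173.1] head 8.87 yax [ 0.007  0.002 -1.   ] F [ 0.35  0.28 -1.13] M [ 0.04 -0.01 -0.02] w 88.11 q [-0.01  0.18  2.13  0.    0.83  1.4 ]
dp [-0.0438  3.0527 -2.0679] turn [-0.0007  0.0022  0.0018] deg [-0.1  0.4  0.3]
t 24.43 p [411.2  11.2 173.4] head 9.01 yax [ 0.007  0.003 -1.   ] F [ 0.2   0.36 -0.18] M [0.05 0.01 0.01] w 87.51 q [-0.    0.18  2.13  0.    0.83  1.41]
555.0 [[233.6999969482422, 214.10000610351562], [236.6999969482422, 214.10000610351562], [236.6999969482422, 217.3000030517578], [233.6999969482422, 217.3000030517578]] [[-138.1, -20.5], [-139.4, -29.7], [-149.4, -28.3], [-148.1, -19.2]]
688.0 [[223.6999969482422, 220.39999389648438], [226.6999969482422, 220.39999389648438], [226.6999969482422, 224.39999389648438], [223.6999969482422, 224.39999389648438]] [[-153.4, 12.5], [-154.6, 3.4], [-166.8, 5.0], [-165.5, 14.1]]
11183.5 [[218.8000030517578, 181.39999389648438], [228.5, 180.3000030517578], [230.8000030517578, 199.3000030517578], [221.10000610351562, 200.5]] [[-30.5, 11.9], [-30.9, -18.6], [-91.5, -17.9], [-91.1, 12.4]]
box z 17.911452979723904
```

View pics/t18.png

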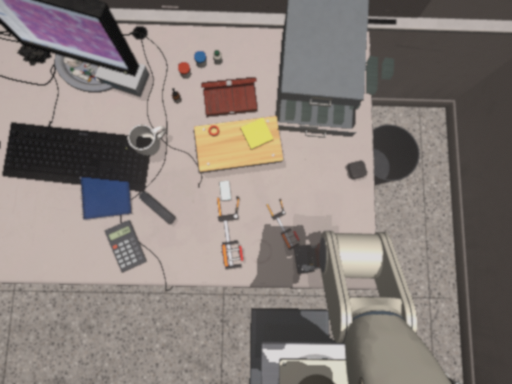

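View pics/s18.png

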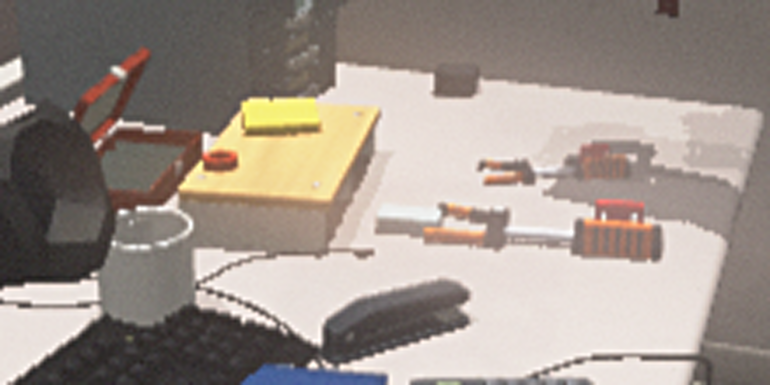

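```bash
python3 -c "
from h import *
print(ctrl.close_job())"
```

```text
the job is handed in; nothing more can be done
None
```

The pale blue box is out of the stand and lying flat on the open desk. I handed the job in at about 24.5 s.

**What I did**
- **Finding the bay:** neither camera could see into the bays, so I felt for the box with the large (225 mm) reacher. I carried its jaws into the left bay above eraser height, where they met something. When I raised them above 18 mm the contact vanished, so it was the box and not the keeper.
- **First pull:** at an estimated 7–8 N of squeeze the jaws slipped off the box. When I closed in again I pushed its near end with about 5 N, moving the reacher a few millimetres.
- **Second pull:** I took a deeper grip, estimated at 9–11.5 N from the trigger travel, never measured directly. The draw force was 4–7 N, slightly above the stated 4–6 N. The box may have slipped a little in the jaws, but it came clear of the keeper and out.
- **Release:** I let the trigger open with the reacher on the desk, lifted the gripper straight up and moved the arm away.

**Last checks**
- **Box:** it lies about 30 to 92 mm in front of the stand. It measures about 61 x 30 mm with its top at 17.9 mm, which fits it lying flat.
- **Reacher:** it is flat on the desk with its jaws open, and the robot touches nothing.
- **Other things:** those in view look unmoved. I could not see the eraser in the right bay, but the reacher never went in there.

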